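Clear and lock the profile comb

TASK

The profile comb on the drawing board still holds the outline of the last sherd. Using the fingertips only, gripping and lifting nothing, run along its near edge and gently push every tooth in until its end is level with the frame; only then swing the locking lever at its left end round to the back as far as it goes. The comb must stay lying against its batten, and the sherd, canister and scale bar on the board stay where they are.

Things in the scene. Friction and masses are not known exactly. Their poses are not given: they have to be found in the camera images.
- comb: Metal profile comb (contour gauge), 0.8 kg, lying loose on a fixed drawing board (top 12 mm above the worktop), its back against a batten: frame 40 mm deep (x), 160 mm long (y -68 to +92), 20 mm high, with 18 sliding teeth through it. Origin: on its underside, mid toothed stretch and mid depth; x to its back (away from the robot), y along the row to the left, z up. Near face of the frame: x = -20 mm.
- lock_lever (a joint): Locking lever on the comb's left end block (top 20 mm over the board), on an upright pivot at comb x 0, y 76.5 mm. 0: points along comb +y (left), free; 1.57 rad: points along +x (back), hard stop, locked. Grows clockwise seen from above; starts at 0 to 0.35; stays where left; 1 N at its knob moves it. Arm 10 mm wide, 40 mm to the knob, 22 to 27 mm above the board.
- lever_knob (a point): Middle of the top of the lever's upright round knob: 11 mm across, 40 mm from the pivot, its top 40.5 mm and its foot 21.5 mm above the board's top face.
- sherd: Pottery sherd 49 x 54 x 14 mm lying on the board to the right of the comb; to be left alone. Origin: centre of its underside.
- white_can: White film canister with grey cap, 34 mm across, 51 mm high, standing on the board, in front of the comb to the left; to be left alone. Origin: centre of its underside.
- scale: Striped scale bar 20 x 105 x 9 mm, lying along the front edge of the board; to be left alone. Origin: centre of its underside.
- tooth_01 (a joint): How far tooth 1 of 18 (counted from the right, comb y = -56.1 mm) sticks out of the near face of the frame, in m. 0: its end is level with that face, a hard stop. Each tooth is 5.8 mm wide, spaced 6.6 mm, 8 to 16 mm above the board, slides along comb x against 0.4 N of friction and stays where left; at the start each sticks out 6 to 28 mm.
- tooth_02 (a joint): How far tooth 2 of 18 (counted from the right, comb y = -49.5 mm) sticks out of the near face of the frame, in m. Pushes towards the comb's back are taken by the batten (6 mm high); about 4 N along its length slides the comb. The teeth also stick out behind it, to x = +58 mm when in.
- tooth_03 (a joint): How far tooth 3 of 18 (counted from the right, comb y = -42.9 mm) sticks out of the near face of the frame, in m.
- tooth_04 (a joint): How far tooth 4 of 18 (counted from the right, comb y = -36.3 mm) sticks out of the near face of the frame, in m.
- tooth_05 (a joint): How far tooth 5 of 18 (counted from the right, comb y = -29.7 mm) sticks out of the near face of the frame, in m.
- tooth_06 (a joint): How far tooth 6 of 18 (counted from the right, comb y = -23.1 mm) sticks out of the near face of the frame, in m.
- tooth_07 (a joint): How far tooth 7 of 18 (counted from the right, comb y = -16.5 mm) sticks out of the near face of the frame, in m.
- tooth_08 (a joint): How far tooth 8 of 18 (counted from the right, comb y = -9.9 mm) sticks out of the near face of the frame, in m.
- tooth_09 (a joint): How far tooth 9 of 18 (counted from the right, comb y = -3.3 mm) sticks out of the near face of the frame, in m.
- tooth_10 (a joint): How far tooth 10 of 18 (counted from the right, comb y = 3.3 mm) sticks out of the near face of the frame, in m.
- tooth_11 (a joint): How far tooth 11 of 18 (counted from the right, comb y = 9.9 mm) sticks out of the near face of the frame, in m.
- tooth_12 (a joint): How far tooth 12 of 18 (counted from the right, comb y = 16.5 mm) sticks out of the near face of the frame, in m.
- tooth_13 (a joint): How far tooth 13 of 18 (counted from the right, comb y = 23.1 mm) sticks out of the near face of the frame, in m.
- tooth_14 (a joint): How far tooth 14 of 18 (counted from the right, comb y = 29.7 mm) sticks out of the near face of the frame, in m.
- tooth_15 (a joint): How far tooth 15 of 18 (counted from the right, comb y = 36.3 mm) sticks out of the near face of the frame, in m.
- tooth_16 (a joint): How far tooth 16 of 18 (counted from the right, comb y = 42.9 mm) sticks out of the near face of the frame, in m.
- tooth_17 (a joint): How far tooth 17 of 18 (counted from the right, comb y = 49.5 mm) sticks out of the near face of the frame, in m.
- tooth_18 (a joint): How far tooth 18 of 18 (counted from the right, comb y = 56.1 mm) sticks out of the near face of the frame, in m.

How it is judged:
By the outcome, as a careful person would: the job done as asked, in the order asked, and still so for the second after the job is handed in, with the robot touching nothing.
It also fails if it takes over 54 s, if anything falls off the work surface, if the arm or the gripper's body presses on something with over 40 N, if the wrist force passes 120 N, or if a joint passes its speed limit or range.

ROBOT

A 6-joint arm with a two-finger parallel gripper is mounted at the origin on the work surface; the furniture and walls round the work are solid. World frame = base frame: x ahead of the robot, y to its left, z up, the work surface at z = 0. Lengths are in m, angles in rad, forces in N, time in s.
With the tool pointing down it reaches from about 0.425 to 0.95 m from the base axis. Payload 3.5 kg.
Tool frame: the origin (TCP) lies midway between the tips of the shut fingers; the grasp point (between the pads) lies grasp_offset behind it (grasp_offset is the distance from the TCP to the grasp point, in m); z points along the fingers, y is the direction in which the jaws open and shut (so a half turn about z gives the same grasp; the last joint's range is limited). The gripper opens to 85 mm and grips with 20 to 120 N. Pads are 22 mm wide; open, the fingers measure 114 mm over their backs; the gripper's body (76 mm by 85 mm) begins 54 mm behind the grasp point. The pads swing forward as they close: fully open they stand 13 mm farther back than shut.
Start: joints at [-1.269, 0.286, 1.577, -0, 1.279, -0.15], TCP at [0.295, -0.607, 0.231] pointing down, gripper open.
Joint ranges: [-2.77, 2.77], [-0.9, 2.22], [0.21, 2.48], [-1.53, 4.67], [0.24, 2.81], [-2.84, 2.84]. Speed limits (rad/s): [2.79, 2.79, 3.14, 3.14, 3.14, 3.14].

INTERFACE

Orientations are given as a unit quaternion [x, y, z, w].
In Python, from plant import * gives the robot as it stands.
- The arm moves only by the tool jog_arm, never from a script. Its argument "targets" is text: rows parted by semicolons, each of 7 numbers parted by spaces: the shift along the world's x, y, z in mm, then the turn, a rotation vector about the world's x, y, z in degrees, then the gripper's target within -1 to 1 (fully open at 1, half-way at 0, shut at -1). A call has 1 to 10 rows; each row shifts and turns the pose as measured when the row begins; what a row does not reach is not made up. A row lasts 1/12 s, in which the tool goes at most 41.7 mm and 7.16 degrees, less where a joint would pass 70% of its speed; a pose out of reach is approached as far as the arm can. A call with a gripper value outside its range is refused whole. The fingers move at their own pace and stop on an object; "force" is the grip in N (left out, the last holds). Time passes only in rows, so rows that do not move let the fingers close. It gives the time, the measured TCP pose, the force and the opening at its end, in the units of the state.
- get_state(): the state, without advancing time (a new reading comes with each control period).
- read_camera(name): name is "scene" or "top"; returns a dict with "pixels" (400x640x3 uint8, blue, green, red), "mtx" (3x3 intrinsics, pixels), "world_from_camera" (4x4, takes a point from camera to world coordinates). Camera axes: x right, y up, looking along -z (the intrinsics and any distortion apply to the point x, -y, -z); pixel columns grow to the right and rows downward; lengths in m; the calibration is good to about 2 mm. A picture is of the moment at which its call begins. There is no depth.
- sign_off(): hands the job in, once; it reports no verdict.
Trained networks look in a picture, given as the dict that the camera call returned (one of the last four; its "shot" number tells which), for a name from the list of things; names that differ only in an ending like _2 or _b are one class to them, and where a whole thing is asked for, a point or a joint stands for the part that bears it (a point fixed in the world has none). Each returns a list of dicts, best first, with "p" (0 to 1); they miss things now and then, are a little off and sometimes report something else, mostly with a low value. They report only what shows in the picture. A call takes as long as a camera call.
- spot_in(target, picture): "uv" ([column, row] in pixels, amid what is visible of it).
- silhouettes(target, picture): "mask" (400x640 bool, what is visible of it) and "uv" ([column, row] in pixels, amid what is visible of it).
- mark_of(target, picture): "uv" ([column, row] in pixels: a listed point, or the origin of a listed thing).
The state is a dict: "time": time; "qpos": joint angles; "dq": joint speeds; "joint_efforts": joint torques, N m; "eef_pos": TCP position; "tcp_rot": TCP orientation; "contact_force": force on the tool from outside, world axes, zero at the start; "wrist_torque": the same for the moment, N m; "opening": opening from 0.0 (shut) to 1.0 (fully open).
Only numpy, scipy, OpenCV 4.12 (cv2) and the standard library are available. Lean on these libraries where they do the work, as an engineer would, in place of code of your own. Each camera call takes 0.05 s, during which the arm holds its last target.

## Working session

There is one attempt and no reset: what is moved stays moved. The work goes in short steps, Python scripts to look and compute and a tool call to move; the robot and the scene stay as the last step left them, time stands still between calls to the robot, and variables do not carry over. Pictures are saved under pics/ and viewed, and the job is handed in when it is done.

Besides the shell and the picture viewer there is one more tool, called after "Emit:" by a JSON object that holds its "name" and its "arguments", one argument or row to a line. jog_arm: Moves the arm, as the interface text tells. Its arguments: {"type":"object","properties":{"targets":{"type":"string"},"force":{"type":"number"}},"required":["targets"]}

```bash
mkdir -p pics; ls
cat > h.py <<'E'
from plant import *
import numpy as np, cv2
def proj(pic,P):
    T=np.linalg.inv(pic["world_from_camera"]);p=(T@np.append(P,1))[:3]
    q=pic["mtx"]@np.array([p[0],-p[1],-p[2]]);return q[:2]/q[2]
def ray(pic,uv,z):
    K=pic["mtx"];d=np.linalg.inv(K)@np.array([uv[0],uv[1],1.]);d=np.array([d[0],-d[1],-d[2]])
    W=np.array(pic["world_from_camera"]);d=W[:3,:3]@d;o=W[:3,3];return o+d*(z-o[2])/d[2]
E
python3 - <<'E'
from h import *
s=get_state();print(s)
for n in("top","scene"):
    p=read_camera(n);cv2.imwrite(f"pics/{n}0.png",p["pixels"]);print(n,p.keys(),np.round(p["mtx"],1).tolist(),np.round(p["world_from_camera"],3).tolist())
    for t,z in(("comb",.012),("lever_knob",.0525),("sherd",.012),("white_can",.012),("scale",.012)):
        for r in mark_of(t,p)[:2]:print(t,np.round(r["uv"],1),round(r["p"],2),np.round(ray(p,r["uv"],z),4))
E
```

```text
pics
{'time': 0.0, 'qpos': array([-1.26901207e+00,  2.87192230e-01,  1.57817840e+00, -1.54844249e-06,
        1.27860630e+00, -1.50008356e-01]), 'dq': array([-2.26313218e-04,  5.31738784e-05,  1.34091271e-04, -4.58719067e-04,
       -7.59271789e-04,  4.54793025e-05]), 'joint_efforts': array([ 3.11303556e-04, -4.05981946e+01, -2.92624962e+01, -1.30788753e-04,
        5.81579137e-03,  1.07829425e-06]), 'eef_pos': array([ 0.29451381, -0.60662746,  0.22992872]), 'tcp_rot': array([ 9.74593002e-01,  2.23980043e-01, -9.11208265e-05, -1.18864706e-03]), 'contact_force': array([-0.26592155,  0.12347308,  0.14307789]), 'wrist_torque': array([ 0.01057827, -0.00765755, -0.04588178]), 'opening': 1.0029839036402781}
top dict_keys(['pixels', 'mtx', 'world_from_camera', 'shot']) [[406.3, 0.0, 319.9], [0.0, 406.3, 201.1], [0.0, 0.0, 1.0]] [[0.003, 0.993, -0.114, 0.365], [-1.0, 0.001, -0.022, 0.052], [-0.022, 0.114, 0.993, 0.931], [0.0, 0.0, 0.0, 1.0]]
comb [336.3 180.7] 0.92 [0.5175 0.0353 0.012 ]
lever_knob [281.4 178.2] 0.64 [0.5164 0.1565 0.0525]
sherd [402.3 213.3] 0.61 [ 0.4429 -0.1137  0.012 ]
sherd [342.1 179.6] 0.57 [0.5201 0.022  0.012 ]
white_can [264.7 226. ] 0.58 [0.4135 0.1978 0.012 ]
scale [317.2 229.5] 0.81 [0.4059 0.0786 0.012 ]
scene dict_keys(['pixels', 'mtx', 'world_from_camera', 'shot']) [[466.2, 0.0, 321.2], [0.0, 466.2, 205.5], [0.0, 0.0, 1.0]] [[-0.626, 0.439, -0.645, -0.069], [-0.78, -0.372, 0.503, 0.489], [-0.02, 0.818, 0.575, 0.59], [0.0, 0.0, 0.0, 1.0]]
comb [322.1 227.8] 0.55 [0.5175 0.0308 0.012 ]
comb [270.7 232.9] 0.29 [0.5708 0.1197 0.012 ]
lever_knob [271.1 235.3] 0.69 [0.5196 0.1489 0.0525]
sherd [394.7 215.5] 0.75 [ 0.4524 -0.1108  0.012 ]
white_can [283.2 294.3] 0.56 [0.4168 0.1967 0.012 ]
scale [341.6 264.8] 0.58 [0.409  0.0725 0.012 ]
```

Run:
```python
import cv2
for n,(a,b,c,d) in(("top",(230,440,140,260)),("scene",(220,440,160,320))):
    p=cv2.imread(f"pics/{n}0.png")[c:d,a:b];f=800/(b-a);f=min(f,600/(d-c))
    cv2.imwrite(f"pics/{n}0z.png",cv2.resize(p,None,fx=f,fy=f,interpolation=cv2.INTER_CUBIC));print(f)
```

```text
3.8095238095238093
3.6363636363636362
```

View pics/top0z.png

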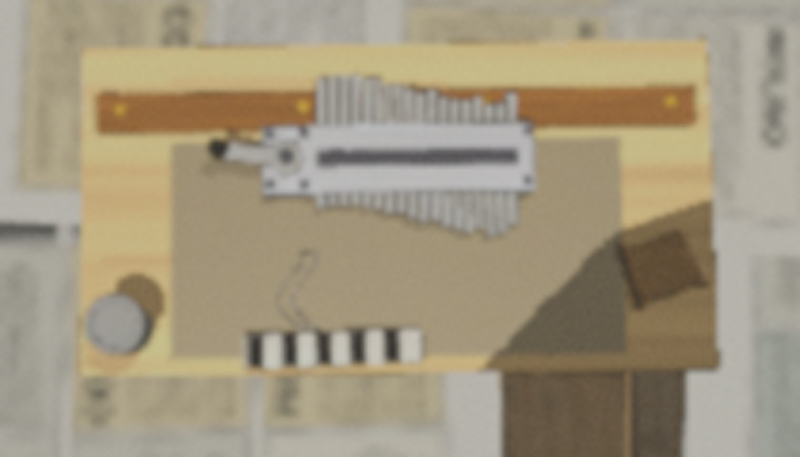

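View pics/scene0z.png

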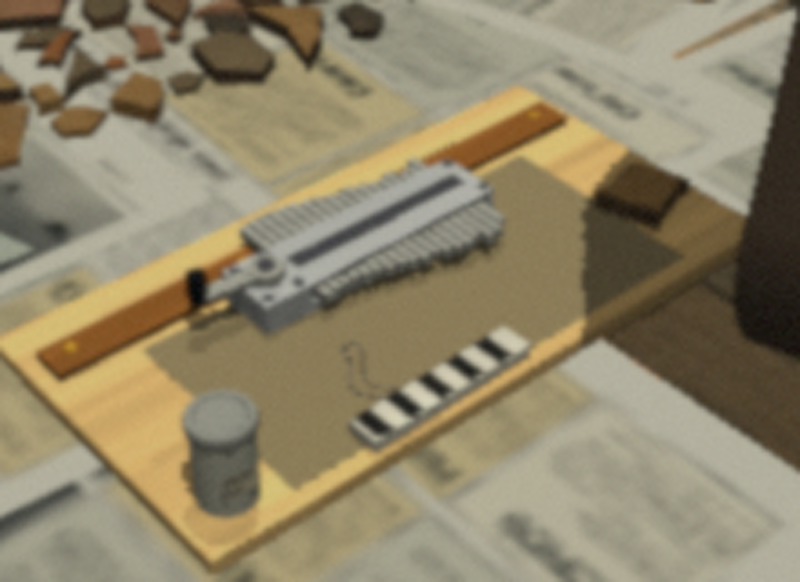

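View pics/top0.png

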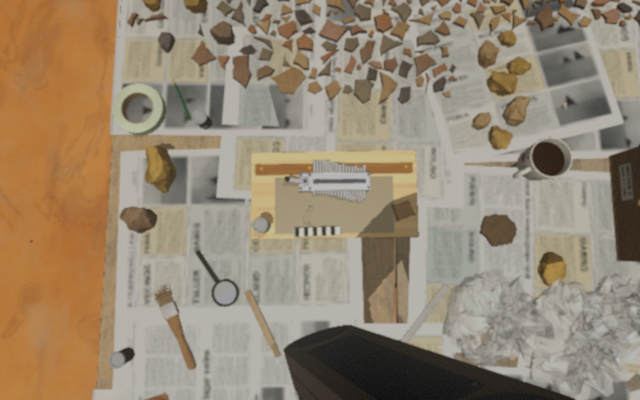

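The top view shows the comb with its frame at zoomed (263–535, 123–195). Its teeth stick out near (bottom), longest on the right, and the lever knob is at zoomed (217,148). The can, scale and sherd are clear of the near edge. Next I measure yaw and corners.

Run:
```python
from h import *
p=read_camera("top");q=read_camera("scene")
f=3.8095
for n,u in dict(bl=(263,127),br=(535,123),nl=(262,195),nr=(533,190)).items():
    print(n,np.round(ray(p,(u[0]/f+230-.4,u[1]/f+140-.4),.032),4))
for n,u in dict(t18=(320,200),t1=(519,222),mid=(492,235)).items():print(n,np.round(ray(p,(u[0]/f+230,u[1]/f+140),.028),4))
f=3.6364
# scene: comb top corners
for n,u in dict(nl=(266,308),nr=(496,190),bl=(232,292)).items(): print('s',n,np.round(ray(q,(u[0]/f+220,u[1]/f+160),.032),4))
m=silhouettes("comb",p);
for r in m[:2]:
    print(r["p"],r["mask"].sum(),r["uv"],cv2.minAreaRect(np.argwhere(r["mask"])[:,::-1].astype(np.float32)))
# batten line
im=p["pixels"].astype(int)
mb=(im[...,2]-im[...,0]>70)&(im[...,2]<190);mb[:160]=0;mb[178:]=0;mb[:,:250]=0;mb[:,420:]=0
v,u=np.nonzero(mb);print(len(u))
c=np.array([ray(p,(a,b),.018)[:2] for a,b in zip(u,v)])
for lo,hi in((.1,.2),(-.12,-.03)):
    k=c[(c[:,1]>lo)&(c[:,1]<hi)];print(len(k),k.mean(0),np.percentile(k[:,0],[2,98]))
k=cv2.fitLine(c.astype(np.float32),cv2.DIST_HUBER,0,.01,.01).ravel();print(k)
```

```text
bl [0.5319 0.1203 0.032 ]
br [ 0.5342 -0.0399  0.032 ]
nl [0.4914 0.1205 0.032 ]
nr [ 0.4944 -0.0383  0.032 ]
t18 [0.4881 0.0856 0.028 ]
t1 [ 0.4751 -0.0312  0.028 ]
mid [ 0.4674 -0.0154  0.028 ]
s nl [0.4921 0.12   0.032 ]
s nr [ 0.4923 -0.039   0.032 ]
s bl [0.5139 0.126  0.032 ]
0.83 2167 [332.1, 181.5] ((327.5364074707031, 178.8345947265625), (84.70751953125, 35.66886520385742), 8.325650215148926)
1134
464 [0.5451892  0.15207719] [0.53209238 0.55768211]
401 [ 0.54794376 -0.07785153] [0.53650183 0.55965725]
[ 0.01294692 -0.9999162   0.5466391   0.04803189]
```

Emit:
{"name": "jog_arm", "arguments": {
  "targets": "5 40 0 0 0 -6 -1;10 40 0 0 0 -6 -1;10 40 0 0 0 -6 -1;10 40 0 0 0 -6 -1;10 40 0 0 0 0 -1;10 40 0 0 0 0 -1;10 40 0 0 0 0 -1;10 40 0 0 0 0 -1;10 40 0 0 0 0 -1;10 40 0 0 0 0 -1",
  "force": 20
}}

```text
time: 1.58
eef_pos: [0.3852, -0.2059, 0.2282]
tcp_rot: [1.0, -0.002, 0.001, 0.0]
contact_force: [1.0, 0.2, -0.3]
opening: 0.003
```

Emit:
{"name": "jog_arm", "arguments": {
  "targets": "10 38 -10 0 0 1 -1;10 38 -10 0 0 0 -1;10 38 -10 0 0 0 -1;10 38 -10 0 0 0 -1;5 30 -20 0 0 0 -1;5 8 -30 0 0 0 -1;0 0 -30 0 0 0 -1;0 0 -30 0 0 0 -1;0 0 0 0 0 0 -1"
}}

```text
time: 2.33
eef_pos: [0.4386, -0.0003, 0.0814]
tcp_rot: [1.0, 0.013, 0.011, 0.004]
contact_force: [-1.9, 0.2, -0.8]
opening: -0.002
```

```bash
cat > look.py <<'E'
from h import *
import sys
s=get_state();print(round(s["time"],2),np.round(s["eef_pos"],4),np.round(s["tcp_rot"],4),np.round(s["contact_force"],2))
for n,(a,b,c,d) in(("top",(250,410,140,240)),("scene",(230,430,150,300))):
    p=read_camera(n);cv2.imwrite(f"pics/{n}{sys.argv[1]}.png",cv2.resize(p["pixels"][c:d,a:b],None,fx=4,fy=4,interpolation=cv2.INTER_CUBIC))
E
python3 look.py 1
```

```text
2.33 [ 4.386e-01 -3.000e-04  8.140e-02] [0.9998 0.0133 0.0114 0.0038] [-1.92  0.22 -0.75]
```

View pics/scene1.png

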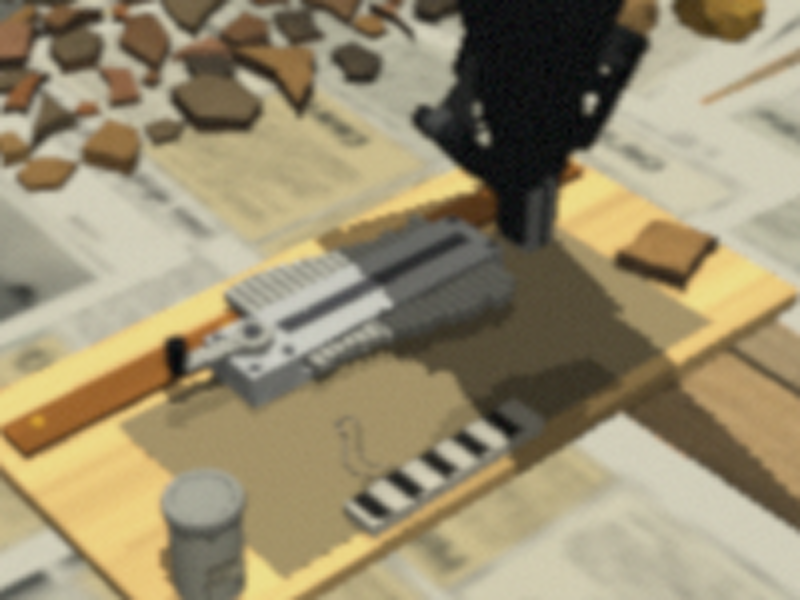

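View pics/top1.png

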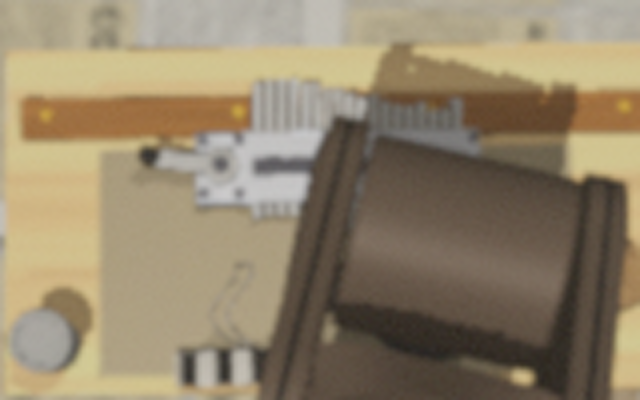

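```bash
cat > corr.py <<'E'
from h import *
from scipy.spatial.transform import Rotation as R
s=get_state();y=np.radians(.8)/2
d=(R.from_quat([np.cos(y),np.sin(y),0,0])*R.from_quat(s["tcp_rot"]).inv()).as_rotvec(degrees=True)
print(round(s["time"],2),"pos",np.round(s["eef_pos"]*1000,1),"turn",np.round(d,2),"F",np.round(s["contact_force"],2),"T",np.round(s["wrist_torque"],3))
E
python3 corr.py
```

```text
2.43 pos [442.4  -1.7  86.5] turn [ 0.55  1.81 -0.67] F [-0.43 -0.26 -0.46] T [-0.     0.005 -0.042]
```

Emit:
{"name": "jog_arm", "arguments": {
  "targets": "0 -20 -20 0.5 1.8 -0.7 -1;0 0 -20 0 0 0 -1;0 0 -15 0 0 0 -1;0 0 -8 0 0 0 -1;0 0 0 0 0 0 -1;0 0 0 0 0 0 -1"
}}

```text
time: 2.93
eef_pos: [0.4554, -0.028, 0.0372]
tcp_rot: [1.0, 0.005, 0.014, 0.004]
contact_force: [-0.1, -0.7, 0.0]
opening: 0.0
```

```bash
python3 corr.py
```

```text
2.93 pos [455.4 -28.   37.2] turn [0.5  1.57 0.24] F [-0.08 -0.66  0.  ] T [ 0.013 -0.02   0.018]
```

```bash
python3 -c "
from h import *
s=get_state();print(np.round(s['qpos'],3),np.round(s['dq'],3))"
```

```text
[-2.840e-01  5.400e-02  2.244e+00 -1.000e-03  8.140e-01  1.278e+00] [-0.007 -0.014 -0.015  0.     0.01   0.   ]
```

Emit:
{"name": "jog_arm", "arguments": {
  "targets": "-14 7 0 0.5 1.6 0.2 -1;0 0 0 0 0 0 -1;0 0 0 0 0 0 -1"
}}

```text
time: 3.18
eef_pos: [0.4452, -0.0223, 0.0424]
tcp_rot: [1.0, 0.006, 0.004, 0.001]
contact_force: [0.4, 0.2, 0.0]
opening: -0.001
```

```bash
python3 corr.py
```

```text
3.18 pos [445.2 -22.3  42.4] turn [0.15 0.49 0.06] F [0.41 0.21 0.03] T [-0.016  0.     0.014]
```

Emit:
{"name": "jog_arm", "arguments": {
  "targets": "-4 1 -8 0.1 0.5 0.1 -1;-1 0 -8 0 0 0 -1;-1 0 -8 0 0.2 0 -1;0 0 -4 0 0 0 -1;0 0 0 0 0 0 -1"
}}

```text
time: 3.6
eef_pos: [0.4416, -0.0221, 0.0144]
tcp_rot: [1.0, 0.008, 0.001, 0.002]
contact_force: [-0.0, 0.3, -0.0]
opening: -0.002
```

```bash
python3 corr.py
```

```text
3.6 pos [441.6 -22.1  14.4] turn [ 0.18  0.15 -0.06] F [-0.02  0.27 -0.04] T [-0.005  0.057 -0.002]
```

Emit:
{"name": "jog_arm", "arguments": {
  "targets": "0 0 4 0 0 0 -1;6 0 0 0 0 0 -1;6 0 0 0 0 0 -1;6 0 0 0 0 0 -1;6 0 0 0 0 0 -1;3 0 0 0 0 0 -1;0 0 0 0 0 0 -1"
}}

```text
time: 4.18
eef_pos: [0.4703, -0.0218, 0.0175]
tcp_rot: [1.0, 0.008, -0.001, 0.001]
contact_force: [-1.7, -0.7, 1.1]
opening: 0.001
```

```bash
python3 corr.py; python3 look.py 2
```

```text
4.18 pos [470.3 -21.8  17.5] turn [ 0.11 -0.13 -0.07] F [-1.7  -0.67  1.1 ] T [-0.071  0.201 -0.034]
4.18 [ 0.4703 -0.0218  0.0175] [ 1.0e+00  7.6e-03 -1.1e-03  9.0e-04] [-1.7  -0.67  1.1 ]
```

View pics/scene2.png

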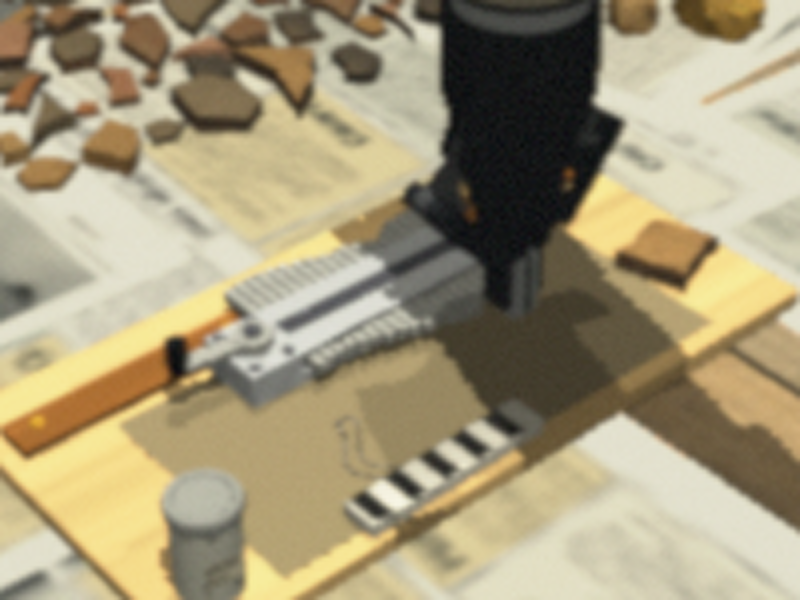

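Emit:
{"name": "jog_arm", "arguments": {
  "targets": "4 0 0 0 0 0 -1;4 0 0 0 0 0 -1;3 0 0 0 0 0 -1;2 0 0 0 0 0 -1"
}}

```text
time: 4.62
eef_pos: [0.4825, -0.0214, 0.0173]
tcp_rot: [1.0, 0.008, -0.002, 0.001]
contact_force: [-1.3, 0.1, 0.4]
opening: -0.002
```

```bash
python3 corr.py
```

```text
4.62 pos [482.5 -21.4  17.3] turn [ 0.09 -0.26 -0.07] F [-1.26  0.05  0.43] T [0.003 0.256 0.02 ]
```

Emit:
{"name": "jog_arm", "arguments": {
  "targets": "2 0 0 0 0 0 -1;2 0 0 0 0 0 -1"
}}

```text
time: 4.78
eef_pos: [0.4852, -0.0213, 0.017]
tcp_rot: [1.0, 0.008, -0.005, 0.001]
contact_force: [-10.5, -2.0, 7.5]
opening: -0.002
```

```bash
python3 corr.py
```

```text
4.78 pos [485.2 -21.3  17. ] turn [ 0.07 -0.58 -0.12] F [-10.51  -2.     7.45] T [-0.253  1.565  0.005]
```

Emit:
{"name": "jog_arm", "arguments": {
  "targets": "-6 0 0 0 0.5 0.1 -1;-14 0 1 0 0 0 -1;-14 0 0 0 0 0 -1;0 10 0 0 0 0 -1;0 10 0 0 0 0 -1;6 0 0 0 0 0 -1;6 0 0 0 0 0 -1;6 0 0 0 0 0 -1;4 0 0 0 0 0 -1;0 0 0 0 0 0 -1"
}}

```text
time: 5.62
eef_pos: [0.4795, 0.0002, 0.0193]
tcp_rot: [1.0, 0.009, -0.005, 0.002]
contact_force: [-2.6, 0.1, -0.2]
opening: 0.0
```

```bash
python3 corr.py; python3 look.py 3
```

```text
5.62 pos [4.795e+02 2.000e-01 1.930e+01] turn [ 0.2  -0.55 -0.27] F [-2.58  0.05 -0.2 ] T [-0.043  0.133  0.034]
5.62 [4.795e-01 2.000e-04 1.930e-02] [ 0.9999  0.0094 -0.0048  0.0017] [-2.58  0.05 -0.2 ]
```

View pics/scene3.png

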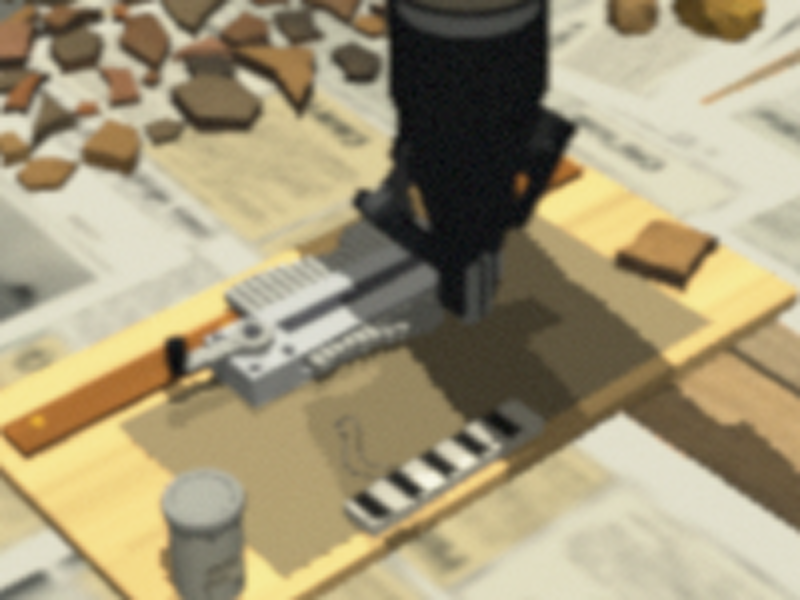

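Emit:
{"name": "jog_arm", "arguments": {
  "targets": "3 0 -1 0.1 0.5 0.2 -1;2 0 0 0 0 0 -1;2 0 0 0 0 0 -1"
}}

```text
time: 5.97
eef_pos: [0.4847, 0.0002, 0.0178]
tcp_rot: [1.0, 0.011, -0.012, 0.0]
contact_force: [-7.0, -0.8, 5.8]
opening: 0.001
```

```bash
python3 corr.py
```

```text
5.97 pos [4.847e+02 2.000e-01 1.780e+01] turn [ 0.04 -1.37 -0.46] F [-7.03 -0.81  5.77] T [-0.188  1.131  0.014]
```

Emit:
{"name": "jog_arm", "arguments": {
  "targets": "-6 0 0 0 -1.4 -0.5 -1;-14 0 0 0 0 0 -1;-10 0 0 0 0 0 -1;0 10 0 0 0 0 -1;0 9 0 0 0 0 -1;6 0 0 0 0 0 -1;6 0 0 0 0 0 -1;6 0 0 0 0 0 -1;0 0 0 0 0 0 -1"
}}

```text
time: 6.72
eef_pos: [0.4772, 0.0205, 0.0189]
tcp_rot: [1.0, 0.006, 0.004, 0.001]
contact_force: [-0.2, -0.0, -0.9]
opening: 0.002
```

```bash
python3 corr.py
```

```text
6.72 pos [477.2  20.5  18.9] turn [0.11 0.46 0.08] F [-0.21 -0.03 -0.91] T [-0.027  0.028 -0.027]
```

Emit:
{"name": "jog_arm", "arguments": {
  "targets": "3 0 -1 0.1 0.4 0.1 -1;2 0 0 0 0 0 -1;2 0 0 0 0 0 -1;2 0 0 0 0 0 -1"
}}

```text
time: 7.05
eef_pos: [0.4846, 0.0207, 0.017]
tcp_rot: [1.0, 0.008, -0.005, -0.001]
contact_force: [-9.2, -1.1, 7.3]
opening: -0.003
```

```bash
python3 corr.py
```

```text
7.05 pos [484.6  20.7  17. ] turn [-0.06 -0.62 -0.07] F [-9.24 -1.15  7.29] T [-0.19   1.606 -0.035]
```

Emit:
{"name": "jog_arm", "arguments": {
  "targets": "-6 0 1 0 -0.6 -0.1 -1;-12 0 1 0 0 0 -1;-6 0 0 0 0 0 -1;0 10 0 0 0 0 -1;0 9 0 0 0 0 -1;6 0 0 0 0 0 -1;6 0 0 0 0 0 -1;3 0 0 0 0 0 -1;0 0 0 0 0 0 -1"
}}

```text
time: 7.8
eef_pos: [0.479, 0.0414, 0.0198]
tcp_rot: [1.0, 0.006, 0.005, -0.0]
contact_force: [-1.4, -0.3, 0.5]
opening: 0.005
```

```bash
python3 corr.py
```

```text
7.8 pos [479.   41.4  19.8] turn [-0.01  0.52  0.08] F [-1.38 -0.25  0.49] T [-0.073  0.201 -0.047]
```

Emit:
{"name": "jog_arm", "arguments": {
  "targets": "3 0 -1 0 0.4 0.1 -1;2 0 0 0 0 0 -1;2 0 0 0 0 0 -1"
}}

```text
time: 8.05
eef_pos: [0.4844, 0.0415, 0.018]
tcp_rot: [1.0, 0.008, -0.004, -0.0]
contact_force: [-10.7, -0.9, 8.7]
opening: 0.001
```

```bash
python3 corr.py
```

```text
8.05 pos [484.4  41.5  18. ] turn [-0.04 -0.42 -0.06] F [-10.68  -0.94   8.74] T [-0.083  1.74  -0.033]
```

Emit:
{"name": "jog_arm", "arguments": {
  "targets": "-6 0 1 0 -0.4 -0.1 -1;-10 0 1 0 0 0 -1;-6 0 0 0 0 0 -1;0 10 0 0 0 0 -1;0 9 0 0 0 0 -1;6 0 0 0 0 0 -1;6 0 0 0 0 0 -1;2 0 0 0 0 0 -1;0 0 0 0 0 0 -1"
}}

```text
time: 8.8
eef_pos: [0.4777, 0.0626, 0.0209]
tcp_rot: [1.0, 0.006, 0.003, -0.0]
contact_force: [-1.0, -0.6, 0.4]
opening: 0.002
```

```bash
python3 corr.py
```

```text
8.8 pos [477.7  62.6  20.9] turn [-0.03  0.38  0.07] F [-1.01 -0.6   0.38] T [-0.054  0.173  0.058]
```

Emit:
{"name": "jog_arm", "arguments": {
  "targets": "3 0 -3 0 0.4 0.1 -1;3 0 0 0 0 0 -1;2 0 0 0 0 0 -1"
}}

```text
time: 9.05
eef_pos: [0.484, 0.0627, 0.0168]
tcp_rot: [1.0, 0.007, -0.005, -0.0]
contact_force: [-8.0, 0.2, 5.9]
opening: -0.003
```

```bash
python3 corr.py
```

```text
9.05 pos [484.   62.7  16.8] turn [-0.05 -0.54 -0.06] F [-7.99  0.21  5.87] T [-0.038  1.319  0.012]
```

Emit:
{"name": "jog_arm", "arguments": {
  "targets": "-6 0 1 0 -0.5 -0.1 -1;-10 0 2 0 0 0 -1;-6 0 0 0 0 0 -1;0 9 0 0 0 0 -1;0 9 0 0 0 0 -1;6 0 0 0 0 0 -1;6 0 0 0 0 0 -1;2 0 0 0 0 0 -1;0 0 0 0 0 0 -1"
}}

```text
time: 9.8
eef_pos: [0.4774, 0.0826, 0.0206]
tcp_rot: [1.0, 0.006, 0.003, -0.0]
contact_force: [-0.8, 0.4, 0.7]
opening: 0.003
```

```bash
python3 corr.py
```

```text
9.8 pos [477.4  82.6  20.6] turn [-0.04  0.35  0.07] F [-0.75  0.39  0.67] T [-0.072  0.118 -0.013]
```

Emit:
{"name": "jog_arm", "arguments": {
  "targets": "3 0 -3 0 0.4 0.1 -1;3 0 0 0 0 0 -1;2 0 0 0 0 0 -1"
}}

```text
time: 10.05
eef_pos: [0.4837, 0.0827, 0.0165]
tcp_rot: [1.0, 0.007, -0.005, -0.001]
contact_force: [-9.7, 0.2, 7.2]
opening: 0.003
```

```bash
python3 corr.py
```

```text
10.05 pos [483.7  82.7  16.5] turn [-0.05 -0.56 -0.05] F [-9.69  0.25  7.23] T [0.026 1.401 0.038]
```

Emit:
{"name": "jog_arm", "arguments": {
  "targets": "-8 0 2 0 -0.5 0 -1;-10 0 10 0 0 0 -1;-5 -10 30 0 0 0 -1;0 -30 30 0 0 0 -1;0 -38 10 0 0 0 -1;0 -38 0 0 0 0 -1;0 -38 0 0 0 0 -1;0 -38 0 0 0 0 -1;0 -38 0 0 0 0 -1;0 -38 0 0 0 0 -1"
}}

```text
time: 10.88
eef_pos: [0.4571, -0.1921, 0.1031]
tcp_rot: [1.0, 0.013, 0.006, 0.003]
contact_force: [0.5, 0.2, -0.4]
opening: -0.001
```

Emit:
{"name": "jog_arm", "arguments": {
  "targets": "0 -38 0 0 0 0 -1;0 -38 0 0 0 0 -1;0 -38 0 0 0 0 -1;0 0 0 0 0 0 -1;0 0 0 0 0 0 -1"
}}

```text
time: 11.3
eef_pos: [0.4554, -0.3211, 0.1052]
tcp_rot: [1.0, 0.008, 0.01, 0.008]
contact_force: [0.7, 1.2, -0.4]
opening: 0.002
```

```bash
python3 corr.py; python3 look.py 4
python3 - <<'E'
from h import *
for n in("top","scene"):
    p=read_camera(n)
    for t,z in(("comb",.012),("lever_knob",.0525),("sherd",.012),("white_can",.012),("scale",.012)):
        for r in mark_of(t,p)[:1]:print(t,np.round(r["uv"],1),round(r["p"],2),np.round(ray(p,r["uv"],z),4))
E
```

```text
11.3 pos [ 455.4 -321.1  105.2] turn [ 0.95  1.21 -0.13] F [ 0.67  1.18 -0.36] T [ 0.016 -0.024  0.005]
11.3 [ 0.4554 -0.3211  0.1052] [0.9999 0.0081 0.0105 0.0083] [ 0.67  1.18 -0.36]
comb [336.1 179.1] 0.59 [0.5212 0.0357 0.012 ]
lever_knob [283.3 177.9] 0.58 [0.5171 0.1523 0.0525]
sherd [405.3 210.6] 0.71 [ 0.449  -0.1206  0.012 ]
white_can [268.  226.8] 0.49 [0.4117 0.1902 0.012 ]
scale [318.1 227. ] 0.77 [0.4115 0.0766 0.012 ]
comb [326.1 227.6] 0.58 [0.5128 0.0242 0.012 ]
lever_knob [274.3 234. ] 0.72 [0.519  0.1422 0.0525]
sherd [396.8 213. ] 0.63 [ 0.4557 -0.1206  0.012 ]
white_can [342.1 266.9] 0.68 [0.4041 0.0754 0.012 ]
scale [342.  266.3] 0.77 [0.4054 0.0745 0.012 ]
```

View pics/scene4.png

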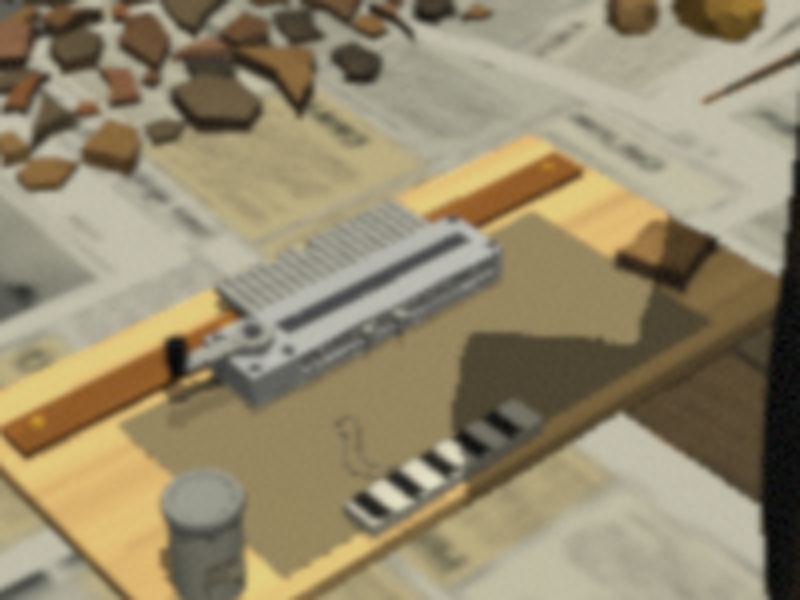

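View pics/top4.png

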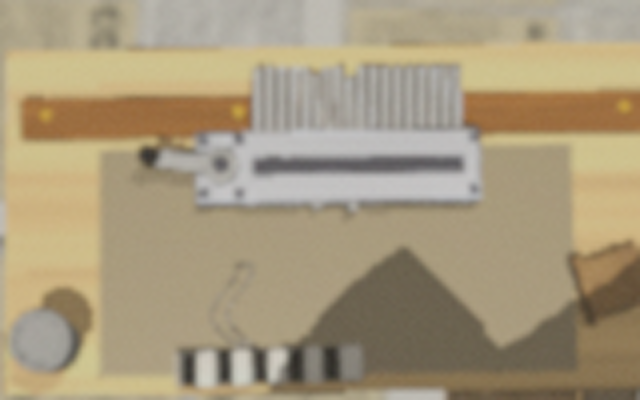

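Run:
```python
from h import *
p=read_camera("top")
for u in((317,208),(350,210),(197,206),(480,202)):print(u,np.round(ray(p,(u[0]/4+250,u[1]/4+140),.028),4))
a=p["pixels"][150:200,290:380];cv2.imwrite("pics/top5.png",cv2.resize(a,None,fx=8.8,fy=8.8,interpolation=cv2.INTER_LANCZOS4))
p=read_camera("scene")
a=p["pixels"][195:255,280:360];cv2.imwrite("pics/scene5.png",cv2.resize(a,None,fx=10,fy=10,interpolation=cv2.INTER_LANCZOS4))
for y in(-28,-21.5,-15,-8.4,-1.8,4.8,11.4,18,24.6,31.2,38,44.6,51,58,64.5,71,77.5,84): pass
```

```text
(317, 208) [0.4892 0.0514 0.028 ]
(350, 210) [0.4881 0.0329 0.028 ]
(197, 206) [0.4903 0.1188 0.028 ]
(480, 202) [ 0.4926 -0.0398  0.028 ]
```

View pics/top5.png

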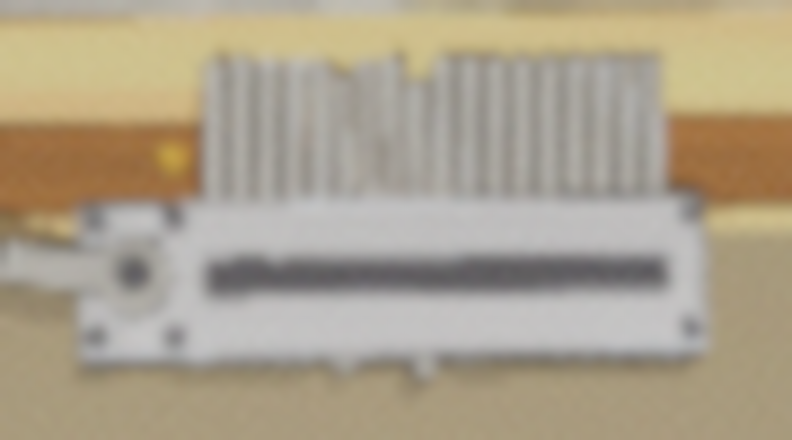

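View pics/scene5.png

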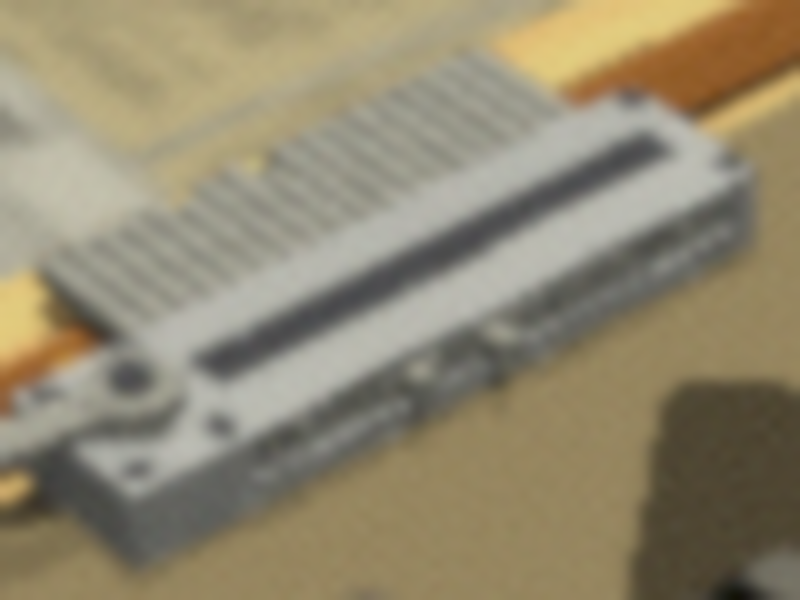

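Emit:
{"name": "jog_arm", "arguments": {
  "targets": "0 38 0 1 1.2 -0.1 -1;0 38 0 0 0 0 -1;0 38 0 0 0 0 -1;0 38 0 0 0 0 -1;0 38 0 0 0 0 -1;0 38 0 0 0 0 -1;0 38 0 0 0 0 -1;0 35 -10 0 0 0 -1;0 15 -20 0 0 0 -1;0 0 0 0 0 0 -1"
}}

```text
time: 12.93
eef_pos: [0.4556, 0.0049, 0.0784]
tcp_rot: [1.0, 0.004, 0.004, 0.002]
contact_force: [-2.1, 0.8, -0.7]
opening: 0.001
```

```bash
python3 corr.py
```

```text
12.93 pos [455.6   4.9  78.4] turn [0.19 0.51 0.29] F [-2.06  0.8  -0.71] T [-0.009  0.046  0.024]
```

Emit:
{"name": "jog_arm", "arguments": {
  "targets": "0 6 -15 0.2 0.5 0.3 -1;0 0 -15 0 0 0 -1;0 0 -15 0 0 0 -1;0 0 -8 0 0 0 -1;0 0 0 0 0 0 -1"
}}

```text
time: 13.35
eef_pos: [0.4584, 0.0094, 0.0268]
tcp_rot: [1.0, 0.009, 0.002, 0.001]
contact_force: [0.6, -0.3, 0.0]
opening: -0.001
```

```bash
python3 corr.py
```

```text
13.35 pos [458.4   9.4  26.8] turn [ 0.11  0.27 -0.22] F [ 0.57 -0.28  0.04] T [0.004 0.014 0.049]
```

Emit:
{"name": "jog_arm", "arguments": {
  "targets": "4 2 -6 0.1 0.2 -0.2 -1;7 0 -3 0 0 0 -1;7 0 0 0 0 0 -1;4 0 0 0 0 0 -1;0 0 0 0 0 0 -1"
}}

```text
time: 13.77
eef_pos: [0.4848, 0.0092, 0.0197]
tcp_rot: [1.0, 0.005, 0.002, 0.0]
contact_force: [-2.0, 0.7, -1.2]
opening: -0.003
```

```bash
python3 corr.py
```

```text
13.77 pos [484.8   9.2  19.7] turn [0.05 0.2  0.17] F [-1.99  0.75 -1.22] T [0.102 0.376 0.004]
```

Contact reached at 9 mm. Next is y=31.

Emit:
{"name": "jog_arm", "arguments": {
  "targets": "1 0 0 0 0 0 -1;-8 0 0 0 0 0 -1;-8 2 0 0 0 0 -1;0 10 0 0 0 0 -1;0 10 0 0 0 0 -1;5 0 -1 0 0.2 0.1 -1;5 0 0 0 0 0 -1;0 0 0 0 0 0 -1"
}}

```text
time: 14.43
eef_pos: [0.4795, 0.0341, 0.0201]
tcp_rot: [1.0, 0.007, 0.001, 0.001]
contact_force: [0.4, -0.5, -0.1]
opening: -0.0
```

```bash
python3 corr.py
```

```text
14.43 pos [479.5  34.1  20.1] turn [ 0.07  0.13 -0.02] F [ 0.4  -0.47 -0.07] T [ 0.053 -0.001 -0.013]
```

Emit:
{"name": "jog_arm", "arguments": {
  "targets": "0 -2 -1 0 0 0 -1;3 0 -1 0 0 0 -1;3 0 0 0 0 0 -1;2 0 0 0 0 0 -1"
}}

```text
time: 14.77
eef_pos: [0.4844, 0.0323, 0.017]
tcp_rot: [1.0, 0.008, -0.006, 0.0]
contact_force: [-6.2, 0.1, 5.5]
opening: 0.002
```

```bash
python3 corr.py
```

```text
14.77 pos [484.4  32.3  17. ] turn [ 0.03 -0.64 -0.1 ] F [-6.24  0.09  5.49] T [-0.054  1.087 -0.017]
```

Emit:
{"name": "jog_arm", "arguments": {
  "targets": "-8 0 1 0 -0.6 -0.1 -1;-8 0 1 0 0 0 -1;0 9 0 0 0 0 -1;0 9 0 0 0 0 -1;5 0 0 0 0 0 -1;4 0 0 0 0 0 -1;0 0 0 0 0 0 -1"
}}

```text
time: 15.35
eef_pos: [0.4796, 0.0515, 0.0191]
tcp_rot: [1.0, 0.006, 0.001, 0.0]
contact_force: [0.4, 0.0, 1.0]
opening: 0.0
```

```bash
python3 corr.py
```

```text
15.35 pos [479.6  51.5  19.1] turn [0.03 0.08 0.1 ] F [0.39 0.04 0.96] T [-0.051 -0.017  0.039]
```

Emit:
{"name": "jog_arm", "arguments": {
  "targets": "3 0 -1 0 0 0 -1;3 0 0 0 0 0 -1;2 0 0 0 0 0 -1"
}}

```text
time: 15.6
eef_pos: [0.4841, 0.0518, 0.0172]
tcp_rot: [1.0, 0.007, -0.007, 0.0]
contact_force: [-7.5, -0.5, 5.7]
opening: -0.004
```

```bash
python3 corr.py
```

```text
15.6 pos [484.1  51.8  17.2] turn [ 0.03 -0.75  0.  ] F [-7.47 -0.48  5.71] T [-0.086  1.019  0.031]
```

Emit:
{"name": "jog_arm", "arguments": {
  "targets": "-8 0 1 0 -0.7 0 -1;-8 0 1 0 0 0 -1;0 10 0 0 0 0 -1;0 10 0 0 0 0 -1;5 0 0 0 0 0 -1;5 0 -1 0 0 0 -1;3 0 0 0 0 0 -1;2 0 0 0 0 0 -1"
}}

```text
time: 16.27
eef_pos: [0.4839, 0.074, 0.018]
tcp_rot: [1.0, 0.007, -0.003, 0.0]
contact_force: [-10.9, -0.7, 7.4]
opening: 0.002
```

```bash
python3 corr.py
```

```text
16.27 pos [483.9  74.   18. ] turn [ 0.03 -0.34 -0.01] F [-10.91  -0.67   7.36] T [-0.279  1.625 -0.044]
```

Emit:
{"name": "jog_arm", "arguments": {
  "targets": "-8 0 2 0 -0.3 0 -1;-10 0 10 0 0 0 -1;-5 -10 30 0 0 0 -1;0 -30 30 0 0 0 -1;0 -38 10 0 0 0 -1;0 -38 0 0 0 0 -1;0 -38 0 0 0 0 -1;0 -38 0 0 0 0 -1;0 -38 0 0 0 0 -1;0 -38 0 0 0 0 -1"
}}

```text
time: 17.1
eef_pos: [0.4587, -0.2008, 0.1055]
tcp_rot: [1.0, 0.013, 0.005, 0.003]
contact_force: [1.5, -0.2, -0.0]
opening: -0.0
```

Emit:
{"name": "jog_arm", "arguments": {
  "targets": "0 -38 0 0 0 0 -1;0 -38 0 0 0 0 -1;0 0 0 0 0 0 -1;0 0 0 0 0 0 -1"
}}

```text
time: 17.43
eef_pos: [0.4579, -0.2899, 0.1076]
tcp_rot: [1.0, 0.008, 0.009, 0.007]
contact_force: [-0.5, 0.9, -0.4]
opening: -0.002
```

```bash
python3 corr.py
python3 - <<'E'
from h import *
p=read_camera("top");f=8.8
a=p["pixels"][150:200,270:360];a=p["pixels"][150:205,275:375];cv2.imwrite("pics/top6.png",cv2.resize(a,None,fx=8,fy=8,interpolation=cv2.INTER_LANCZOS4))
q=read_camera("scene")
a=q["pixels"][195:265,265:360];cv2.imwrite("pics/scene6.png",cv2.resize(a,None,fx=8,fy=8,interpolation=cv2.INTER_LANCZOS4))
for p in(p,q):
  for r in mark_of("lever_knob",p)[:2]:print(r["uv"],r["p"],np.round(ray(p,r["uv"],.0525),4))
# predicted knob positions
Rz=lambda a:np.array([[np.cos(a),-np.sin(a)],[np.sin(a),np.cos(a)]])
o=np.array([.513,.0285]);yaw=np.radians(.8)
piv=o+Rz(yaw)@[0,.0765];print("piv",piv,[proj(p,np.append(piv,.039)) for p in(q,)])
for th in(0,.1,.2,.35):
  k=piv+Rz(yaw)@(.04*np.array([np.sin(th),np.cos(th)]));print(th,k)
E
```

```text
17.43 pos [ 457.9 -289.9  107.6] turn [ 0.84  0.98 -0.12] F [-0.49  0.95 -0.42] T [-0.024  0.025 -0.005]
[285.3, 176.6] 0.71 [0.52   0.148  0.0525]
piv [0.51193189 0.10499254] [array([293.2186109 , 233.42498577])]
0 [0.51137341 0.14498864]
0.1 [0.51536914 0.14484459]
0.2 [0.51933054 0.14430234]
0.35 [0.52512184 0.14275529]
```

View pics/top6.png

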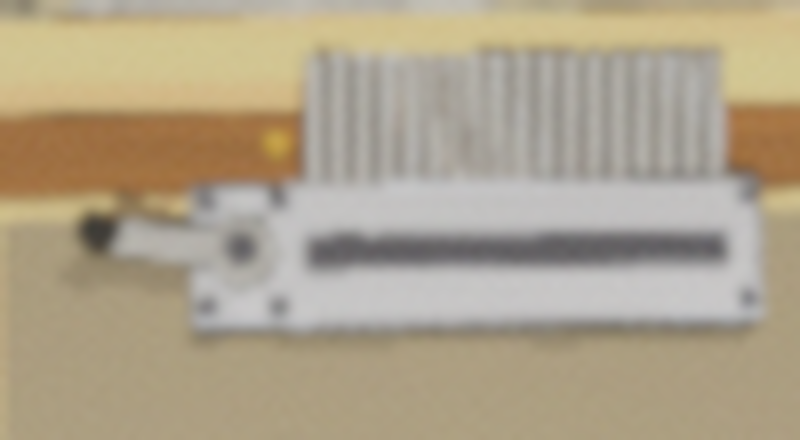

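View pics/scene6.png

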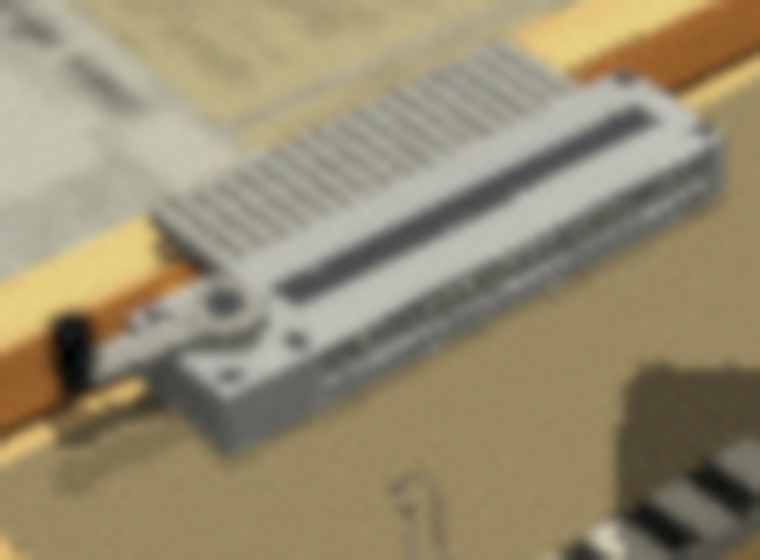

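Run:
```python
from h import *
p=read_camera("top")
print(ray(p,(97/8+274.6,231/8+149.6),.0525),ray(p,(240/8+274.6,248/8+149.6),.039))
p=read_camera("scene")
print(ray(p,(72/8+264.6,325/8+194.6),.0525),ray(p,(225/8+264.6,303/8+194.6),.039))
```

```text
[0.51580162 0.14479197 0.0525    ] [0.51330647 0.10628347 0.039     ]
[0.51677971 0.14524725 0.0525    ] [0.51488945 0.10400985 0.039     ]
```

Front and back tooth lines are now straight, so all teeth are flush. The knob is at about (516, 145) mm, the pivot at about (513.5, 105) and the lever at about 0.08 rad. Now I approach the lever from the near side.

Emit:
{"name": "jog_arm", "arguments": {
  "targets": "0 38 0 0.8 1 -0.1 -1;0 38 0 0 0 0 -1;0 38 0 0 0 0 -1;0 38 0 0 0 0 -1;0 38 0 0 0 0 -1;0 38 0 0 0 0 -1;5 38 0 0 0 0 -1;5 38 0 0 0 0 -1;5 38 0 0 0 0 -1;5 30 0 0 0 0 -1"
}}

```text
time: 18.57
eef_pos: [0.474, 0.1046, 0.1095]
tcp_rot: [1.0, 0.012, 0.003, 0.002]
contact_force: [1.3, -0.6, -0.4]
opening: 0.003
```

Emit:
{"name": "jog_arm", "arguments": {
  "targets": "0 20 0 0 0 0 -1;0 0 0 0 0 0 -1;0 0 0 0 0 0 -1"
}}

```text
time: 18.82
eef_pos: [0.4718, 0.1342, 0.1099]
tcp_rot: [1.0, 0.019, 0.003, 0.001]
contact_force: [0.3, -0.3, -0.1]
opening: -0.0
```

```bash
python3 corr.py
```

```text
18.82 pos [471.8 134.2 109.9] turn [ 0.12  0.38 -1.38] F [ 0.31 -0.3  -0.09] T [-0.053 -0.003  0.005]
```

Emit:
{"name": "jog_arm", "arguments": {
  "targets": "4 11 -15 0.1 0.4 -1.4 -1;3 0 -15 0 0 0 -1;3 0 -15 0 0 0 -1;0 0 -12 0 0 0 -1;0 0 -5 0 0 0 -1;0 0 0 0 0 0 -1;0 0 0 0 0 0 -1"
}}

```text
time: 19.4
eef_pos: [0.481, 0.143, 0.047]
tcp_rot: [1.0, 0.007, 0.001, 0.001]
contact_force: [0.1, -0.7, 0.7]
opening: -0.0
```

```bash
python3 corr.py
```

```text
19.4 pos [481. 143.  47.] turn [0.1  0.13 0.03] F [ 0.06 -0.73  0.73] T [ 0.045 -0.008  0.007]
```

Emit:
{"name": "jog_arm", "arguments": {
  "targets": "7 1 -2 0 0 0 -1;7 0 0 0 0 0 -1;6 0 0 0 0 0 -1;5 0 0 0 0 0 -1;0 0 0 0 0 0 -1"
}}

```text
time: 19.82
eef_pos: [0.5095, 0.1431, 0.0473]
tcp_rot: [1.0, 0.006, 0.002, 0.001]
contact_force: [-0.4, 0.2, -0.1]
opening: -0.001
```

```bash
python3 corr.py; python3 look.py 7
```

```text
19.82 pos [509.5 143.1  47.3] turn [0.11 0.27 0.09] F [-0.35  0.25 -0.09] T [-0.032  0.103  0.034]
19.82 [0.5095 0.1431 0.0473] [1.     0.0062 0.0023 0.001 ] [-0.35  0.25 -0.09]
```

View pics/scene7.png

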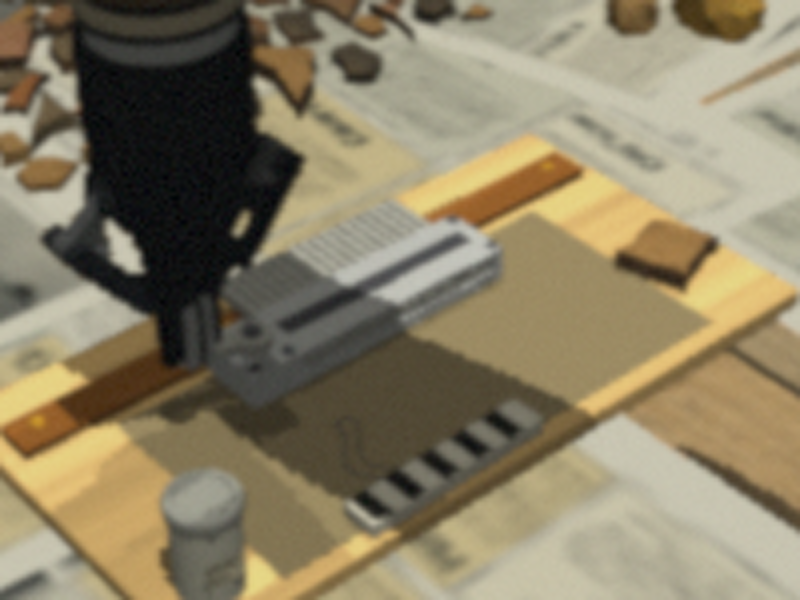

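Emit:
{"name": "jog_arm", "arguments": {
  "targets": "5 -1 -2 0.1 0.2 0 -1;5 -2 -1 0 0 0 -1;5 -3 0 0 0 0 -1;5 -3 0 0 0 0 -1;0 0 0 0 0 0 -1"
}}

```text
time: 20.33
eef_pos: [0.529, 0.1335, 0.0438]
tcp_rot: [1.0, 0.007, -0.002, 0.0]
contact_force: [-2.0, -0.4, 1.6]
opening: 0.002
```

```bash
python3 corr.py; python3 look.py 8
```

```text
20.33 pos [529.  133.5  43.8] turn [ 0.03 -0.22  0.02] F [-1.98 -0.36  1.64] T [-0.096  0.317 -0.029]
20.33 [0.529  0.1335 0.0438] [ 1.0e+00  6.8e-03 -1.9e-03  3.0e-04] [-1.98 -0.36  1.64]
```

View pics/scene8.png

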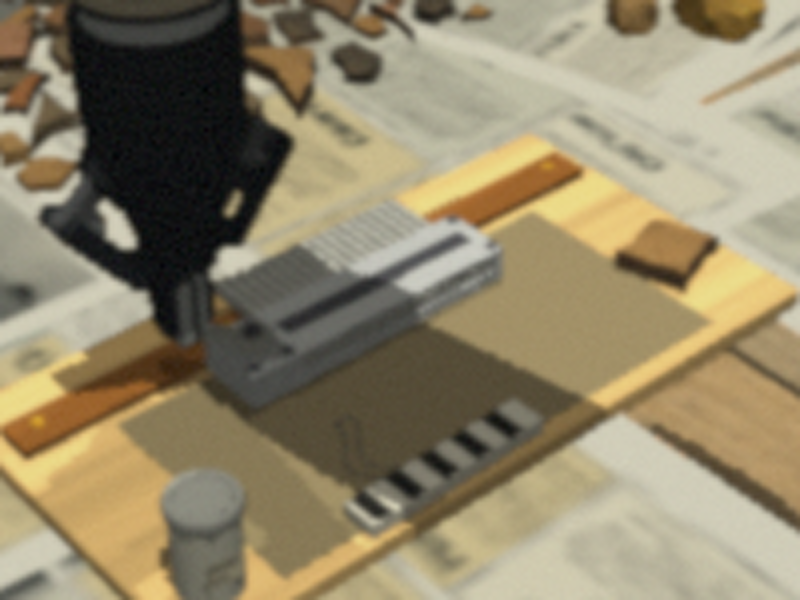

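View pics/top8.png

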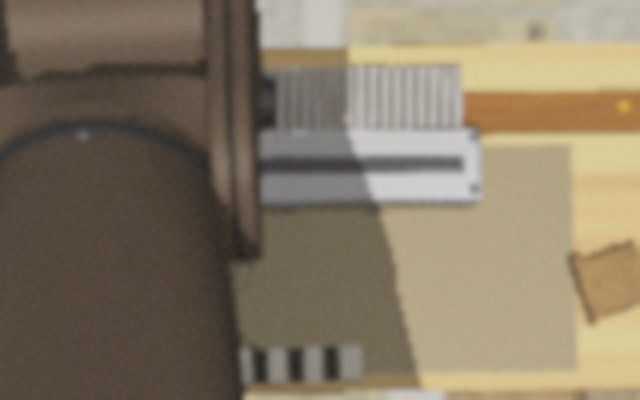

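Emit:
{"name": "jog_arm", "arguments": {
  "targets": "-5 0 1 0 -0.2 0 -1;-3 8 0 0 0 0 -1;0 9 0 0 0 0 -1;0 2 0 0 0 0 -1;8 0 0 0 0 0 -1;8 0 0 0 0 0 -1;8 0 0 0 0 0 -1;4 0 0 0 0 0 -1;0 0 0 0 0 0 -1"
}}

```text
time: 21.18
eef_pos: [0.5532, 0.1565, 0.046]
tcp_rot: [1.0, 0.007, 0.005, -0.001]
contact_force: [0.3, -0.6, 1.0]
opening: -0.002
```

```bash
python3 corr.py;python3 look.py 9
```

```text
21.18 pos [553.2 156.5  46. ] turn [-0.1   0.56 -0.04] F [ 0.3  -0.55  1.01] T [ 0.049 -0.021  0.01 ]
21.18 [0.5532 0.1565 0.046 ] [ 1.0e+00  7.4e-03  4.9e-03 -8.0e-04] [ 0.3  -0.55  1.01]
```

View pics/scene9.png

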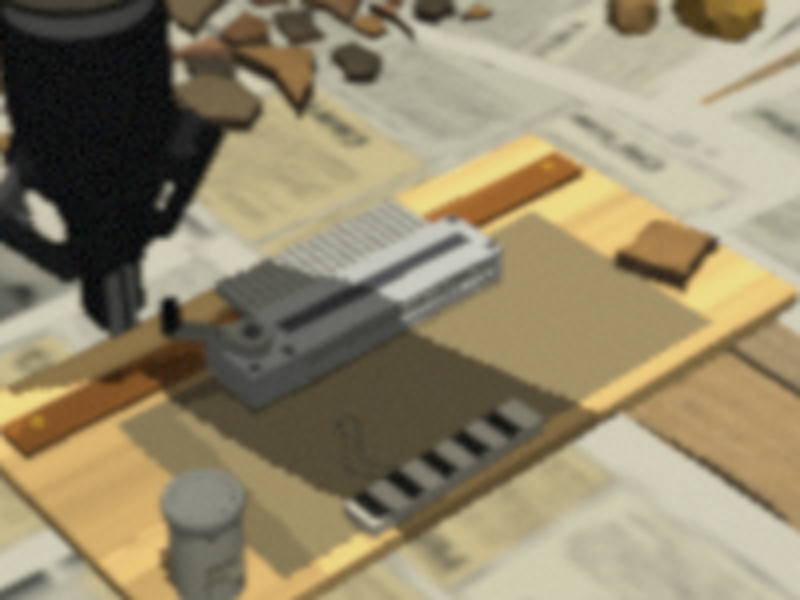

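Run:
```python
from h import *
p=read_camera("scene");print(ray(p,(170/4+229.6,301/4+149.6),.0525))
```

```text
[0.54482423 0.12979524 0.0525    ]
```

Emit:
{"name": "jog_arm", "arguments": {
  "targets": "0 -6 -1 -0.1 0.5 0 -1;0 -6 0 0 0 0 -1;0 -6 0 0 0 0 -1;0 -5 0 0 0 0 -1;0 -3 0 0 0 0 -1;0 0 0 0 0 0 -1"
}}

```text
time: 21.83
eef_pos: [0.5531, 0.1289, 0.0454]
tcp_rot: [1.0, 0.006, 0.002, -0.002]
contact_force: [0.3, 1.7, 1.0]
opening: 0.004
```

```bash
python3 corr.py
```

```text
21.83 pos [553.1 128.9  45.4] turn [-0.2   0.25  0.07] F [0.31 1.73 0.99] T [ 0.248 -0.148 -0.024]
```

Emit:
{"name": "jog_arm", "arguments": {
  "targets": "0 -3 -1 -0.2 0.2 0 -1;0 -3 0 0 0 0 -1;0 -2 0 0 0 0 -1;0 0 0 0 0 0 -1"
}}

```text
time: 22.17
eef_pos: [0.554, 0.1193, 0.0461]
tcp_rot: [1.0, 0.006, 0.001, 0.001]
contact_force: [1.8, 1.0, 1.8]
opening: 0.005
```

```bash
python3 corr.py; python3 look.py 10
```

```text
22.17 pos [554.  119.3  46.1] turn [0.07 0.14 0.08] F [1.83 0.96 1.75] T [ 0.306 -0.276 -0.054]
22.17 [0.554  0.1193 0.0461] [1.0e+00 6.3e-03 1.2e-03 6.0e-04] [1.83 0.96 1.75]
```

View pics/scene10.png

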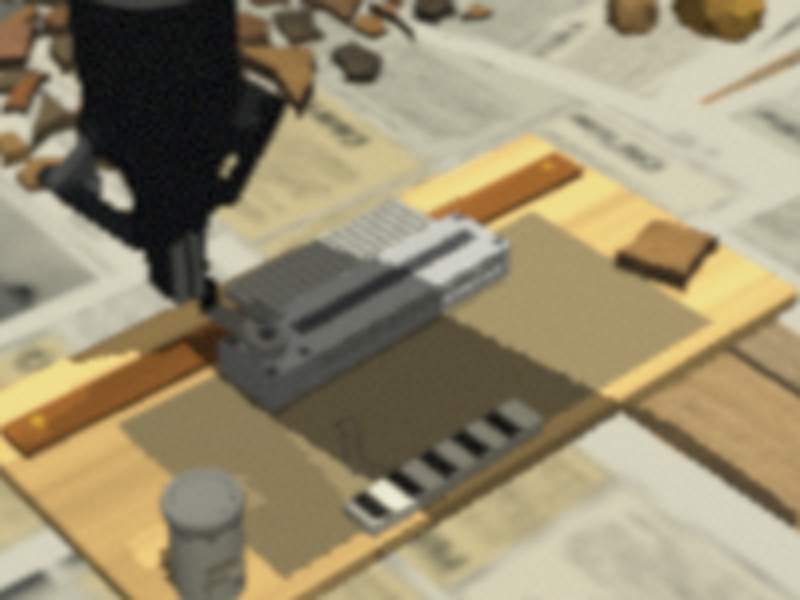

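The comb appears to have slid right by a few mm: the finger corner caught the knob from its far side (Fx>0). I'm backing off to re-measure.

Emit:
{"name": "jog_arm", "arguments": {
  "targets": "2 6 0 0 0 0 -1;0 10 0 0 0 0 -1;0 12 0 0 0 0 -1;0 10 0 0 0 0 -1;0 0 0 0 0 0 -1"
}}

```text
time: 22.68
eef_pos: [0.5531, 0.1606, 0.0438]
tcp_rot: [1.0, 0.007, -0.003, 0.002]
contact_force: [-0.6, -0.4, 0.3]
opening: -0.0
```

```bash
python3 corr.py;python3 look.py 11
```

```text
22.68 pos [553.1 160.6  43.8] turn [ 0.2  -0.3   0.05] F [-0.58 -0.38  0.34] T [-0.019 -0.004 -0.001]
22.68 [0.5531 0.1606 0.0438] [ 1.      0.0066 -0.0027  0.0017] [-0.58 -0.38  0.34]
```

View pics/scene11.png

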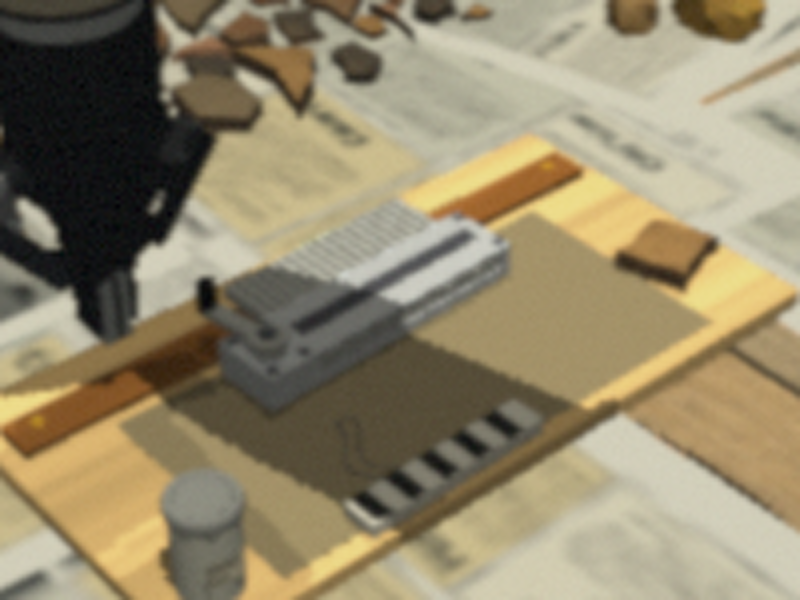

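View pics/top11.png

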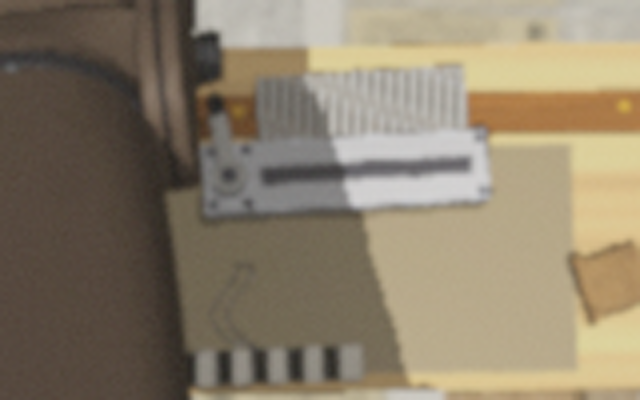

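```bash
cat > fit.py <<'E'
from h import *
def z4(u):return (u[0]/4+249.6,u[1]/4+139.6)
E
python3 - <<'E'
from fit import *
p=read_camera("top")
N=dict(bl=(203,141),br=(487,128),nl=(204,216),nr=(490,203))
O=dict(bl=(197,133),br=(478,130),nl=(197,206),nr=(480,202))
for k in N:print(k,np.round(ray(p,z4(N[k]),.032)[:2]*1000,1),"old",np.round(ray(p,z4(O[k]),.032)[:2]*1000,1))
print("knob",ray(p,z4((215,102)),.0525),"piv",ray(p,z4((230,175)),.039))
a=p["pixels"][150:205,290:380];cv2.imwrite("pics/top12.png",cv2.resize(a,None,fx=8.8,fy=8.8,interpolation=cv2.INTER_LANCZOS4))
E
```

```text
bl [527.6 116.4] old [532.1 119.8]
br [534.8 -42.9] old [533.7 -37.8]
nl [485.  115.4] old [490.7 119.4]
nr [492.4 -44.1] old [493.  -38.5]
knob [0.54562071 0.10848104 0.0525    ] piv [0.50711244 0.1006709  0.039     ]
```

View pics/top12.png

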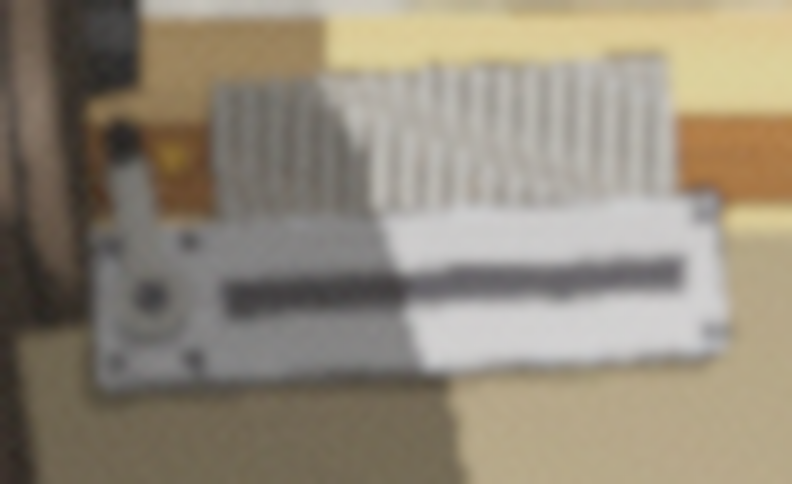

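Emit:
{"name": "jog_arm", "arguments": {
  "targets": "0 0 20 0.2 -0.3 0 -1;-25 0 20 0 0 0 -1;-35 -10 0 0 0 0 -1;-25 -25 0 0 0 0 -1;-10 -15 -10 0 0 0 -1;0 0 -20 0 0 0 -1;0 0 -15 0 0 0 -1;0 0 -10 0 0 0 -1;0 0 0 0 0 0 -1"
}}

```text
time: 23.58
eef_pos: [0.4555, 0.1052, 0.0302]
tcp_rot: [1.0, 0.005, 0.003, 0.001]
contact_force: [-0.0, -0.1, -0.1]
opening: -0.0
```

```bash
python3 corr.py
```

```text
23.58 pos [455.5 105.2  30.2] turn [0.11 0.36 0.17] F [-0.02 -0.05 -0.1 ] T [-0.016  0.009 -0.036]
```

Emit:
{"name": "jog_arm", "arguments": {
  "targets": "3 -1 -8 0.1 0.3 0.2 -1;5 0 -3 0 0 0 -1;6 0 0 0 0 0 -1;4 0 0 0 0 0 -1;3 0 0 0 0 0 -1;0 0 0 0 0 0 -1"
}}

```text
time: 24.08
eef_pos: [0.4796, 0.1044, 0.0203]
tcp_rot: [1.0, 0.007, 0.0, 0.0]
contact_force: [-1.3, -0.0, -0.4]
opening: -0.0
```

```bash
python3 corr.py
```

```text
24.08 pos [479.6 104.4  20.3] turn [ 0.01  0.02 -0.05] F [-1.29 -0.05 -0.45] T [-0.024  0.128 -0.017]
```

Emit:
{"name": "jog_arm", "arguments": {
  "targets": "2 0 0 0 0 0 -1;2 0 0 0 0 0 -1;1 0 0 0 0 0 -1"
}}

```text
time: 24.33
eef_pos: [0.4831, 0.1049, 0.0203]
tcp_rot: [1.0, 0.008, -0.002, -0.0]
contact_force: [-3.9, 0.0, 1.1]
opening: 0.002
```

```bash
python3 corr.py
```

```text
24.33 pos [483.1 104.9  20.3] turn [-0.01 -0.28 -0.07] F [-3.87  0.03  1.12] T [-0.037  0.471 -0.076]
```

Emit:
{"name": "jog_arm", "arguments": {
  "targets": "1 0 0 0 0 0 -1;1 0 0 0 0 0 -1"
}}

```text
time: 24.5
eef_pos: [0.4833, 0.105, 0.0203]
tcp_rot: [1.0, 0.008, -0.005, 0.0]
contact_force: [-5.2, -0.3, 3.7]
opening: -0.002
```

```bash
python3 corr.py
```

```text
24.5 pos [483.3 105.   20.3] turn [ 0.02 -0.61 -0.1 ] F [-5.16 -0.26  3.75] T [-0.094  0.86  -0.022]
```

Emit:
{"name": "jog_arm", "arguments": {
  "targets": "-6 0 2 0 -0.6 -0.1 -1;-4 5 30 0 0 0 -1;10 20 25 0 0 0 -1;35 10 0 0 0 0 -1;35 5 0 0 0 0 -1;5 0 -10 0 0 0 -1;0 0 -15 0 0 0 -1;0 0 -5 0 0 0 -1;0 0 0 0 0 0 -1"
}}

```text
time: 25.25
eef_pos: [0.5666, 0.1471, 0.0544]
tcp_rot: [1.0, 0.007, 0.015, -0.001]
contact_force: [-0.4, 0.4, -0.3]
opening: -0.003
```

```bash
python3 corr.py;python3 look.py 13
```

```text
25.25 pos [566.6 147.1  54.4] turn [-0.1   1.76  0.05] F [-0.4   0.4  -0.27] T [-0.04   0.059 -0.084]
25.25 [0.5666 0.1471 0.0544] [ 9.999e-01  6.500e-03  1.540e-02 -7.000e-04] [-0.4   0.4  -0.27]
```

View pics/scene13.png

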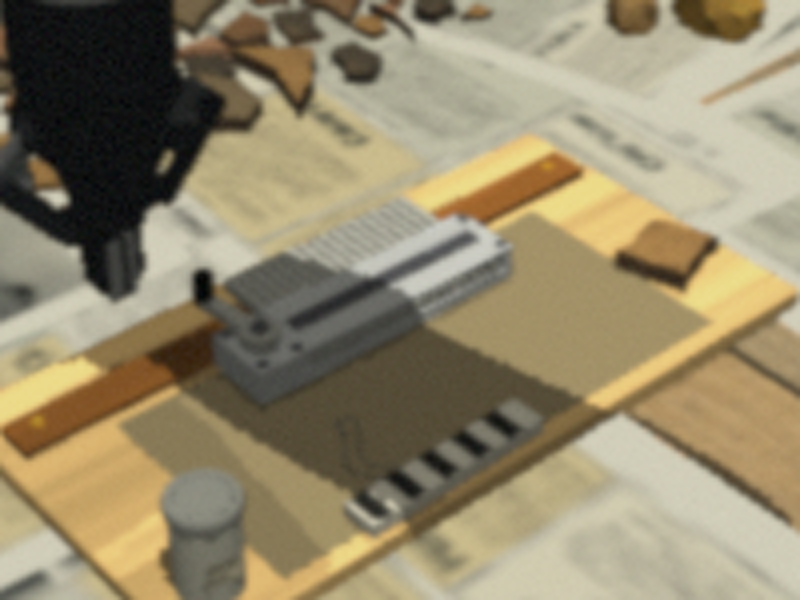

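View pics/top13.png

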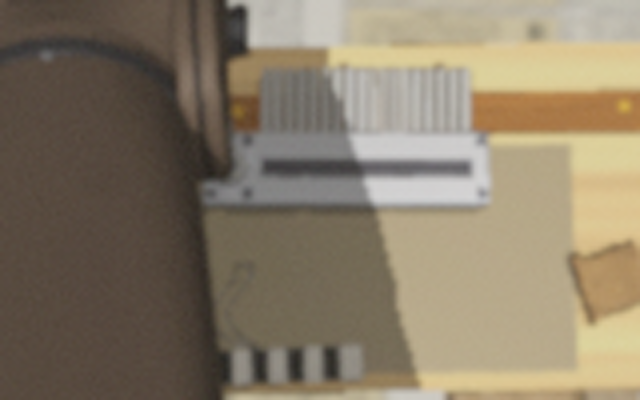

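Emit:
{"name": "jog_arm", "arguments": {
  "targets": "-13 -6 -5 -0.1 1.8 0 -1;0 0 -4 0 0 0 -1;0 0 0 0 0 0 -1"
}}

```text
time: 25.6
eef_pos: [0.5515, 0.1403, 0.0465]
tcp_rot: [1.0, 0.007, -0.001, 0.0]
contact_force: [0.1, -0.3, -0.2]
opening: 0.001
```

```bash
python3 corr.py;python3 - <<'E'
from h import *
p=read_camera("scene");print(ray(p,(203/4+229.6,275/4+149.6),.0525))
E
```

```text
25.6 pos [551.5 140.3  46.5] turn [ 0.01 -0.13  0.06] F [ 0.13 -0.28 -0.17] T [-0.012  0.01   0.021]
[0.5517356  0.10600005 0.0525    ]
```

Emit:
{"name": "jog_arm", "arguments": {
  "targets": "0 -6 -1 0 0 0 -1;0 -5 0 0 0 0 -1;0 -4 0 0 0 0 -1;0 -2 0 0 0 0 -1;0 0 0 0 0 0 -1"
}}

```text
time: 26.07
eef_pos: [0.5517, 0.1212, 0.0463]
tcp_rot: [1.0, 0.006, -0.0, 0.0]
contact_force: [0.1, -0.1, -0.4]
opening: 0.0
```

```bash
python3 corr.py
```

```text
26.07 pos [551.7 121.2  46.3] turn [ 0.02 -0.06  0.07] F [ 0.12 -0.15 -0.45] T [0.015 0.04  0.006]
```

Emit:
{"name": "jog_arm", "arguments": {
  "targets": "0 -1.5 0 0 0 0 -1;0 -1.5 0 0 0 0 -1"
}}

```text
time: 26.23
eef_pos: [0.552, 0.1179, 0.0465]
tcp_rot: [1.0, 0.006, -0.0, 0.0]
contact_force: [0.3, 0.8, -0.2]
opening: 0.0
```

Emit:
{"name": "jog_arm", "arguments": {
  "targets": "0.2 -1 0 0 0 0 -1"
}}

```text
time: 26.32
eef_pos: [0.5523, 0.1169, 0.0465]
tcp_rot: [1.0, 0.006, -0.0, -0.0]
contact_force: [2.0, 0.6, -0.3]
opening: -0.004
```

Emit:
{"name": "jog_arm", "arguments": {
  "targets": "0.2 -1 0 0 0 0 -1"
}}

```text
time: 26.4
eef_pos: [0.5525, 0.1161, 0.0465]
tcp_rot: [1.0, 0.006, -0.0, -0.0]
contact_force: [0.4, 0.9, -0.2]
opening: -0.002
```

Emit:
{"name": "jog_arm", "arguments": {
  "targets": "0.1 -1 0 0 0 0 -1"
}}

```text
time: 26.48
eef_pos: [0.5526, 0.1153, 0.0465]
tcp_rot: [1.0, 0.006, -0.0, -0.001]
contact_force: [0.7, 0.4, -0.5]
opening: -0.004
```

Emit:
{"name": "jog_arm", "arguments": {
  "targets": "0 -1 0 0 0 0 -1"
}}

```text
time: 26.57
eef_pos: [0.5528, 0.1144, 0.0466]
tcp_rot: [1.0, 0.006, 0.0, -0.001]
contact_force: [0.2, 1.3, 0.2]
opening: -0.001
```

Emit:
{"name": "jog_arm", "arguments": {
  "targets": "0 -1 0 0 0 0 -1"
}}

```text
time: 26.65
eef_pos: [0.5529, 0.1135, 0.0466]
tcp_rot: [1.0, 0.006, 0.0, -0.001]
contact_force: [0.5, 0.7, -1.0]
opening: 0.001
```

```bash
python3 corr.py;python3 look.py 14
```

```text
26.65 pos [552.9 113.5  46.6] turn [-0.1   0.03  0.11] F [ 0.49  0.73 -0.96] T [ 0.24  -0.072 -0.003]
26.65 [0.5529 0.1135 0.0466] [ 1.0e+00  6.1e-03  3.0e-04 -9.0e-04] [ 0.49  0.73 -0.96]
```

View pics/scene14.png

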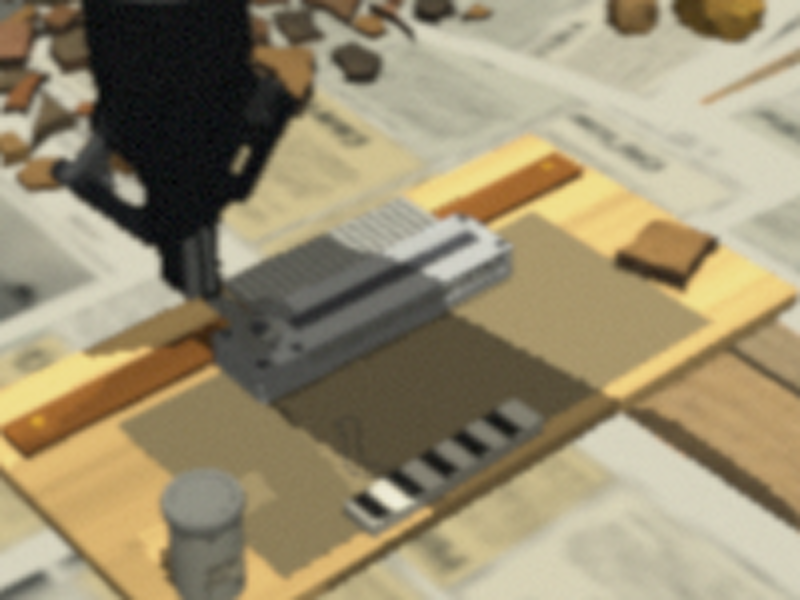

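Emit:
{"name": "jog_arm", "arguments": {
  "targets": "0 -1 0 0 0 0 -1"
}}

```text
time: 26.83
eef_pos: [0.553, 0.1125, 0.0466]
tcp_rot: [1.0, 0.006, 0.0, -0.001]
contact_force: [0.3, 3.3, -0.6]
opening: -0.003
```

Emit:
{"name": "jog_arm", "arguments": {
  "targets": "0 -0.7 0 0 0 0 -1"
}}

```text
time: 26.92
eef_pos: [0.553, 0.1123, 0.0466]
tcp_rot: [1.0, 0.006, 0.001, -0.002]
contact_force: [-0.4, 4.5, -0.7]
opening: 0.001
```

Emit:
{"name": "jog_arm", "arguments": {
  "targets": "0 -0.7 0 0 0 0 -1"
}}

```text
time: 27.0
eef_pos: [0.553, 0.1122, 0.0466]
tcp_rot: [1.0, 0.005, 0.001, -0.002]
contact_force: [0.1, 3.9, -0.1]
opening: 0.004
```

```bash
python3 corr.py
```

```text
27.0 pos [553.  112.2  46.6] turn [-0.27  0.07  0.17] F [ 0.12  3.92 -0.08] T [ 0.623 -0.06  -0.02 ]
```

Force rose from 1 to 4 N with hardly any motion, at the predicted y, so this is the hard stop. I'm backing off and going round to the comb's right end, then looking.

Emit:
{"name": "jog_arm", "arguments": {
  "targets": "0 5 0 -0.3 0 0.2 -1;0 10 5 0 0 0 -1;0 0 35 0 0 0 -1;-5 -10 30 0 0 0 -1;-10 -38 0 0 0 0 -1;-10 -38 0 0 0 0 -1;-10 -38 0 0 0 0 -1;-5 -38 0 0 0 0 -1;0 -38 0 0 0 0 -1;0 -38 0 0 0 0 -1"
}}

```text
time: 27.83
eef_pos: [0.51, -0.1107, 0.124]
tcp_rot: [1.0, 0.018, 0.001, 0.006]
contact_force: [1.4, 0.2, -0.7]
opening: -0.001
```

Emit:
{"name": "jog_arm", "arguments": {
  "targets": "0 -38 0 0 0 0 -1;0 -38 0 0 0 0 -1;0 -38 0 0 0 0 -1;0 -38 0 0 0 0 -1;0 0 0 0 0 0 -1;0 0 0 0 0 0 -1"
}}

```text
time: 28.33
eef_pos: [0.509, -0.2768, 0.1286]
tcp_rot: [1.0, 0.015, 0.001, 0.011]
contact_force: [0.0, 0.6, -0.1]
opening: 0.003
```

```bash
python3 corr.py;python3 look.py 15
```

```text
28.33 pos [ 509.  -276.8  128.6] turn [ 1.31  0.1  -0.95] F [ 0.03  0.6  -0.13] T [-0.009 -0.008  0.011]
28.33 [ 0.509  -0.2768  0.1286] [9.998e-01 1.530e-02 8.000e-04 1.140e-02] [ 0.03  0.6  -0.13]
```

View pics/scene15.png

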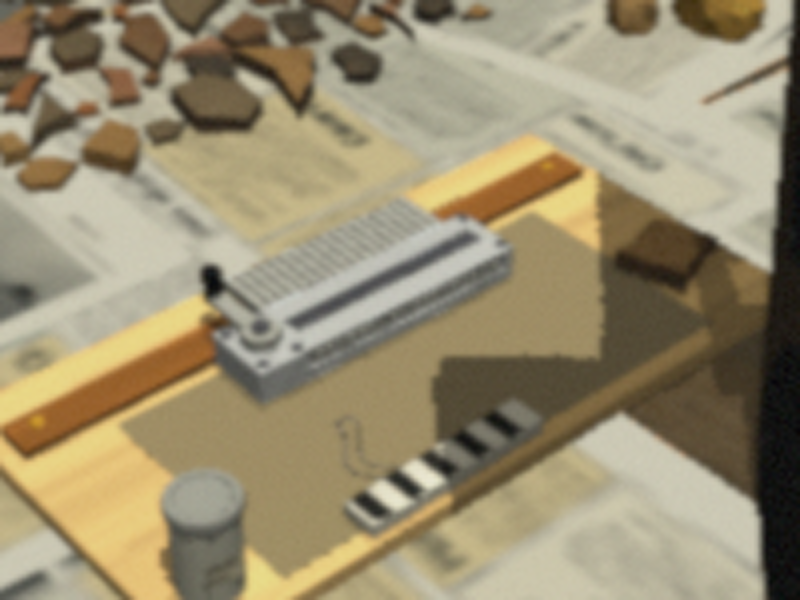

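View pics/top15.png

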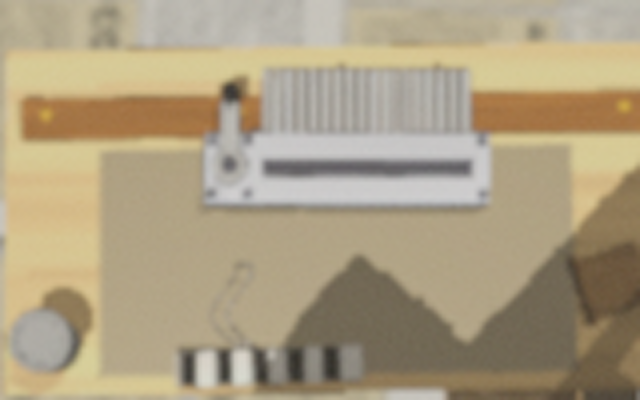

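Run:
```python
from h import *
p=read_camera("top")
a=p["pixels"][155:205,295:380]
b=cv2.imread("pics/top0.png")[155:205,295:380]
cv2.imwrite("pics/cmp.png",np.vstack([cv2.resize(x,None,fx=5.9*1.0,fy=5.9,interpolation=cv2.INTER_LANCZOS4) for x in(b,a)]))
# register: sub-pixel near-edge of frame per column (gradient)
for nm,im in(("old",cv2.imread("pics/top0.png")),("now",p["pixels"])):
    g=cv2.cvtColor(im,cv2.COLOR_BGR2GRAY).astype(float)
    xs=[303,304,305,306,307,308,309,310] ,[365,366,367,368,369]
    out=[]
    for c in xs[0]+xs[1]:
        col=g[182:198,c];d=np.diff(col);i=np.argmin(d);w=d[max(i-2,0):i+3];j=np.arange(max(i-2,0),max(i-2,0)+len(w));out.append(round(182.5+(w*j).sum()/w.sum(),2))
    print(nm,out)
    for r in(180,184,187):
        row=g[r];print(r,[ (int(k),int(row[k])) for k in list(range(297,305))],[ (int(k),int(row[k])) for k in list(range(366,376))])
```

```text
old [np.float64(189.24), np.float64(189.13), np.float64(189.24), np.float64(189.3), np.float64(189.38), np.float64(188.87), np.float64(186.02), np.float64(-inf), np.float64(188.88), np.float64(189.08), np.float64(189.33), np.float64(186.17), np.float64(184.83)]
180 [(297, 168), (298, 167), (299, 166), (300, 165), (301, 163), (302, 152), (303, 123), (304, 97)] [(366, 163), (367, 183), (368, 183), (369, 170), (370, 154), (371, 147), (372, 145), (373, 146), (374, 147), (375, 147)]
184 [(297, 125), (298, 138), (299, 162), (300, 172), (301, 173), (302, 170), (303, 167), (304, 165)] [(366, 185), (367, 185), (368, 182), (369, 171), (370, 154), (371, 147), (372, 145), (373, 147), (374, 145), (375, 147)]
187 [(297, 143), (298, 144), (299, 149), (300, 143), (301, 145), (302, 169), (303, 180), (304, 183)] [(366, 185), (367, 158), (368, 132), (369, 144), (370, 152), (371, 149), (372, 147), (373, 146), (374, 148), (375, 146)]
now [np.float64(189.72), np.float64(188.64), np.float64(189.18), np.float64(189.25), np.float64(189.48), np.float64(189.57), np.float64(189.65), np.float64(189.57), np.float64(189.73), np.float64(189.72), np.float64(189.72), np.float64(189.88), np.float64(189.59)]
180 [(297, 162), (298, 162), (299, 158), (300, 157), (301, 180), (302, 189), (303, 186), (304, 175)] [(366, 129), (367, 144), (368, 180), (369, 198), (370, 201), (371, 199), (372, 184), (373, 166), (374, 161), (375, 161)]
184 [(297, 162), (298, 162), (299, 158), (300, 158), (301, 183), (302, 196), (303, 188), (304, 180)] [(366, 174), (367, 178), (368, 194), (369, 203), (370, 204), (371, 200), (372, 185), (373, 165), (374, 161), (375, 162)]
187 [(297, 164), (298, 163), (299, 159), (300, 157), (301, 163), (302, 157), (303, 161), (304, 186)] [(366, 203), (367, 205), (368, 202), (369, 190), (370, 174), (371, 174), (372, 169), (373, 165), (374, 162), (375, 162)]<stdin>:12: RuntimeWarning: divide by zero encountered in scalar divide
```

View pics/cmp.png

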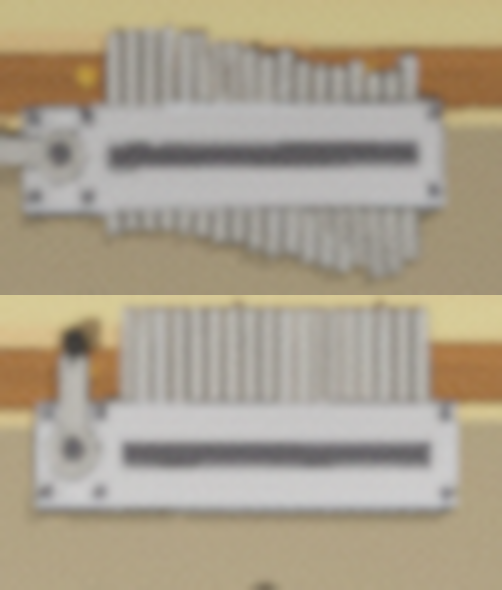

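The lever now points straight back. Compared with the start, the comb sits about 5 mm to the right, and its right end is about 2.5 mm off the batten. I'll slide it back from its right end and then reseat it.

Emit:
{"name": "jog_arm", "arguments": {
  "targets": "0 35 0 1.3 0.1 -1 -1;0 35 0 0 0 0 -1;0 35 0 0 0 0 -1;0 35 -10 0 0 0 -1;0 35 -20 0 0 0 -1;0 15 -25 0 0 0 -1;0 0 -20 0 0 0 -1;0 0 0 0 0 0 -1;0 0 0 0 0 0 -1"
}}

```text
time: 29.23
eef_pos: [0.5065, -0.0629, 0.0541]
tcp_rot: [1.0, 0.017, 0.001, 0.001]
contact_force: [1.0, -0.3, -0.0]
opening: -0.003
```

```bash
python3 corr.py
```

```text
29.23 pos [506.5 -62.9  54.1] turn [ 0.07  0.14 -1.13] F [ 0.99 -0.33 -0.02] T [ 0.033 -0.053 -0.056]
```

Emit:
{"name": "jog_arm", "arguments": {
  "targets": "2 -3 -10 0 0.1 -1.1 -1;1 0 -10 0 0 0 -1;1 0 -10 0 0 0 -1;0 0 -6 0 0 0 -1;0 0 0 0 0 0 -1"
}}

```text
time: 29.65
eef_pos: [0.5135, -0.0673, 0.0188]
tcp_rot: [1.0, 0.006, 0.003, 0.002]
contact_force: [-0.3, -0.4, -0.7]
opening: 0.0
```

```bash
python3 corr.py
```

```text
29.65 pos [513.5 -67.3  18.8] turn [0.22 0.4  0.09] F [-0.27 -0.41 -0.71] T [-0.008  0.019  0.027]
```

Emit:
{"name": "jog_arm", "arguments": {
  "targets": "-3 5 0 0.2 0.4 0 -1;0 5 0 0 0 0 -1;0 4 0 0 0 0 -1;0 3 0 0 0 0 -1;0 0 0 0 0 0 -1"
}}

```text
time: 30.07
eef_pos: [0.5107, -0.0515, 0.0189]
tcp_rot: [1.0, 0.005, -0.0, 0.001]
contact_force: [-0.4, -1.4, -0.2]
opening: -0.001
```

```bash
python3 corr.py
```

```text
30.07 pos [510.7 -51.5  18.9] turn [ 0.17 -0.01  0.18] F [-0.36 -1.4  -0.21] T [-0.122  0.021 -0.028]
```

Emit:
{"name": "jog_arm", "arguments": {
  "targets": "0 2 0 0 0 0 -1;0 2 0 0 0 0 -1;0 1.5 0 0 0 0 -1"
}}

```text
time: 30.32
eef_pos: [0.5109, -0.0462, 0.0193]
tcp_rot: [1.0, 0.006, 0.0, 0.002]
contact_force: [-0.5, -2.7, -1.9]
opening: 0.0
```

```bash
python3 corr.py
```

```text
30.32 pos [510.9 -46.2  19.3] turn [0.28 0.04 0.13] F [-0.48 -2.72 -1.92] T [-0.483  0.052  0.02 ]
```

Emit:
{"name": "jog_arm", "arguments": {
  "targets": "0 -6 1 0.3 0 0.1 -1;0 -6 20 0 0 0 -1;-15 0 15 0 0 0 -1;-25 15 0 0 0 0 -1;-15 15 0 0 0 0 -1;0 0 -15 0 0 0 -1;0 0 -12 0 0 0 -1;0 0 -3 0 0 0 -1;0 0 0 0 0 0 -1"
}}

```text
time: 31.07
eef_pos: [0.4568, -0.0261, 0.0303]
tcp_rot: [1.0, 0.005, 0.004, -0.005]
contact_force: [0.3, 0.3, 0.3]
opening: 0.001
```

```bash
python3 corr.py
```

```text
31.07 pos [456.8 -26.1  30.3] turn [-0.56  0.5   0.22] F [0.27 0.27 0.25] T [-0.053  0.037 -0.017]
```

Emit:
{"name": "jog_arm", "arguments": {
  "targets": "3 -2 -8 -0.6 0.5 0.2 -1;6 0 -3 0 0 0 -1;6 0 0 0 0 0 -1;4 0 0 0 0 0 -1;2 0 0 0 0 0 -1;0 0 0 0 0 0 -1"
}}

```text
time: 31.57
eef_pos: [0.4828, -0.0289, 0.0219]
tcp_rot: [1.0, 0.006, 0.002, -0.0]
contact_force: [0.6, -0.4, -0.2]
opening: 0.002
```

```bash
python3 corr.py
```

```text
31.57 pos [482.8 -28.9  21.9] turn [-0.04  0.25  0.11] F [ 0.64 -0.37 -0.15] T [-0.004  0.025 -0.003]
```

Emit:
{"name": "jog_arm", "arguments": {
  "targets": "1.5 0 -1 0 0.2 0.1 -1;1.5 0 -1 0 0 0 -1;1 0 0 0 0 0 -1"
}}

```text
time: 31.82
eef_pos: [0.4853, -0.0288, 0.0201]
tcp_rot: [1.0, 0.007, -0.003, -0.001]
contact_force: [-4.2, -0.6, 3.5]
opening: 0.001
```

```bash
python3 corr.py
```

```text
31.82 pos [485.3 -28.8  20.1] turn [-0.07 -0.31 -0.05] F [-4.17 -0.6   3.45] T [-0.179  0.635  0.017]
```

Emit:
{"name": "jog_arm", "arguments": {
  "targets": "1.2 0 0 0 -0.3 0 -1;1 0 0 0 0 0 -1"
}}

```text
time: 31.98
eef_pos: [0.4853, -0.0286, 0.0194]
tcp_rot: [1.0, 0.008, -0.003, -0.001]
contact_force: [-4.0, -0.4, 2.6]
opening: 0.003
```

```bash
python3 corr.py
```

```text
31.98 pos [485.3 -28.6  19.4] turn [-0.1  -0.35 -0.1 ] F [-3.99 -0.41  2.62] T [-0.1    0.648 -0.012]
```

Emit:
{"name": "jog_arm", "arguments": {
  "targets": "-8 0 2 -0.1 -0.3 -0.1 -1;-10 10 5 0 0 0 -1;0 30 3 0 0 0 -1;0 30 0 0 0 0 -1;0 30 0 0 0 0 -1;0 20 0 0 0 0 -1;0 10 0 0 0 0 -1;0 0 0 0 0 0 -1"
}}

```text
time: 32.65
eef_pos: [0.47, 0.1058, 0.0325]
tcp_rot: [1.0, 0.003, 0.012, -0.001]
contact_force: [-0.1, -0.7, -0.6]
opening: 0.001
```

```bash
python3 corr.py
```

```text
32.65 pos [470.  105.8  32.5] turn [-0.1   1.35  0.47] F [-0.11 -0.67 -0.63] T [-0.037 -0.028  0.038]
```

Emit:
{"name": "jog_arm", "arguments": {
  "targets": "0 0 -8 -0.1 1.3 0.4 -1;3 0 -4 0 0 0 -1;4 0 0 0 0 0 -1;3 0 0 0 0 0 -1;2 0 0 0 0 0 -1;0 0 0 0 0 0 -1"
}}

```text
time: 33.15
eef_pos: [0.4834, 0.1048, 0.021]
tcp_rot: [1.0, 0.006, 0.003, -0.001]
contact_force: [-0.7, -0.2, 1.2]
opening: -0.0
```

```bash
python3 corr.py
```

```text
33.15 pos [483.4 104.8  21. ] turn [-0.07  0.35  0.14] F [-0.66 -0.25  1.23] T [0.13  0.184 0.025]
```

Emit:
{"name": "jog_arm", "arguments": {
  "targets": "1.5 0 0 0 0 0 -1;1 0 0 0 0 0 -1"
}}

```text
time: 33.32
eef_pos: [0.4834, 0.1045, 0.0206]
tcp_rot: [1.0, 0.005, -0.001, -0.001]
contact_force: [-3.5, 1.3, 3.7]
opening: -0.002
```

```bash
python3 corr.py
```

```text
33.32 pos [483.4 104.5  20.6] turn [-0.1  -0.07  0.21] F [-3.46  1.32  3.71] T [0.135 0.549 0.022]
```

Both ends are seated (483.4 mm, against 483.5 expected). I'm withdrawing to the right for a final look.

Emit:
{"name": "jog_arm", "arguments": {
  "targets": "-8 0 1 0 0 0 -1;-10 0 10 0 0 0 -1;-5 -10 30 0 0 0 -1;0 -30 30 0 0 0 -1;0 -38 10 0 0 0 -1;0 -38 0 0 0 0 -1;0 -38 0 0 0 0 -1;0 -38 0 0 0 0 -1;0 -38 0 0 0 0 -1;0 -38 0 0 0 0 -1"
}}

```text
time: 34.15
eef_pos: [0.4595, -0.1715, 0.1091]
tcp_rot: [1.0, 0.012, 0.011, 0.005]
contact_force: [1.6, 0.1, -0.3]
opening: 0.004
```

Emit:
{"name": "jog_arm", "arguments": {
  "targets": "0 -38 0 0 0 0 -1;0 -38 0 0 0 0 -1;0 -38 0 0 0 0 -1;0 -38 0 0 0 0 -1;0 0 0 0 0 0 -1;0 0 0 0 0 0 -1"
}}

```text
time: 34.65
eef_pos: [0.4579, -0.342, 0.1129]
tcp_rot: [1.0, 0.007, 0.018, 0.013]
contact_force: [-0.3, 1.1, -0.3]
opening: -0.001
```

```bash
python3 corr.py; python3 look.py 16
python3 - <<'E'
from h import *
p=read_camera("top")
b=cv2.imread("pics/top0.png")[155:205,275:380];a=p["pixels"][155:205,275:380]
cv2.imwrite("pics/cmp2.png",np.vstack([cv2.resize(x,None,fx=6,fy=6,interpolation=cv2.INTER_LANCZOS4) for x in(b,a)]))
q=read_camera("scene");cv2.imwrite("pics/scene17.png",cv2.resize(q["pixels"][195:265,270:365],None,fx=8,fy=8,interpolation=cv2.INTER_LANCZOS4))
E
```

```text
34.65 pos [ 457.9 -342.   112.9] turn [ 1.53  2.02 -0.03] F [-0.26  1.12 -0.26] T [0.047 0.071 0.055]
34.65 [ 0.4579 -0.342   0.1129] [0.9997 0.0072 0.0176 0.0135] [-0.26  1.12 -0.26]
```

View pics/cmp2.png

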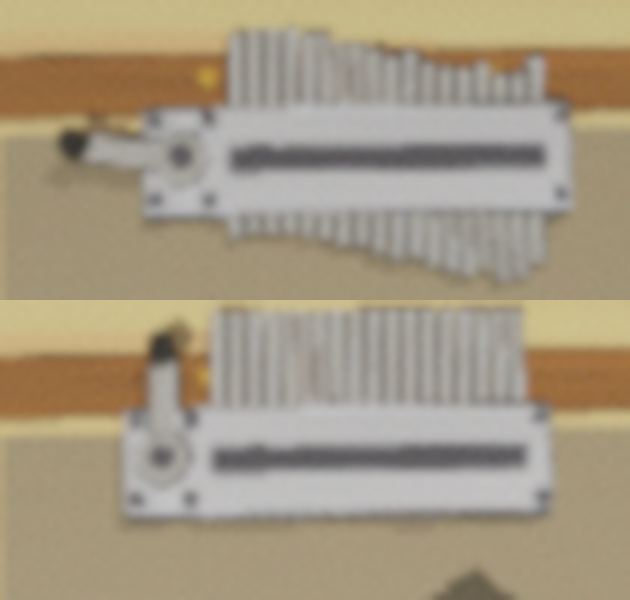

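View pics/scene17.png

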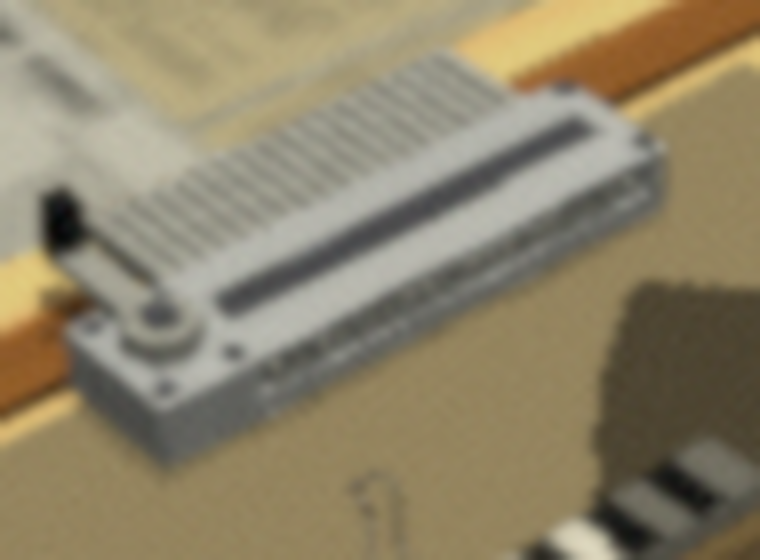

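View pics/top16.png

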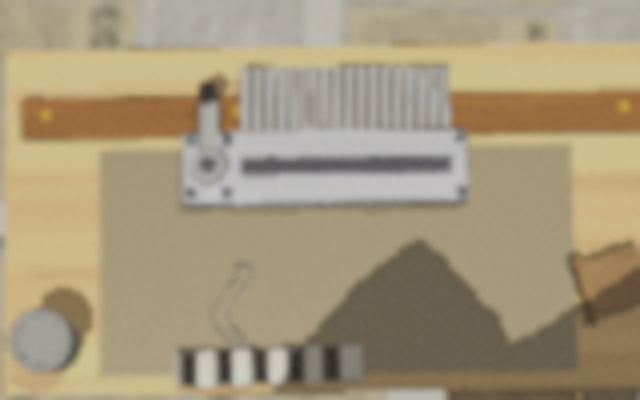

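The lever is back and the teeth are flush, but my sideways push went too far: the finger is wider at that height, and the comb now sits about 8 mm left of where it started. I have 19 s left, so I'll nudge it back from its left end.

Emit:
{"name": "jog_arm", "arguments": {
  "targets": "0 38 0 1.5 2 0 -1;0 38 0 0 0 0 -1;0 38 0 0 0 0 -1;0 38 0 0 0 0 -1;0 38 0 0 0 0 -1;5 38 0 0 0 0 -1;5 38 0 0 0 0 -1;5 38 0 0 0 0 -1;8 38 0 0 0 0 -1;8 38 0 0 0 0 -1"
}}

```text
time: 35.68
eef_pos: [0.4829, 0.063, 0.1137]
tcp_rot: [1.0, 0.013, 0.002, 0.001]
contact_force: [1.2, 0.2, 0.3]
opening: 0.001
```

Emit:
{"name": "jog_arm", "arguments": {
  "targets": "8 38 0 0 0 0 -1;8 35 0 0 0 0 -1;5 25 -5 0 0 0 -1;0 10 -20 0 0 0 -1;0 0 -15 0 0 0 -1;0 0 0 0 0 0 -1"
}}

```text
time: 36.18
eef_pos: [0.4982, 0.193, 0.0752]
tcp_rot: [1.0, 0.025, 0.006, -0.0]
contact_force: [-1.1, -0.1, 0.4]
opening: -0.003
```

```bash
python3 corr.py
```

```text
36.18 pos [498.2 193.   75.2] turn [-0.03  0.72 -2.11] F [-1.13 -0.06  0.44] T [ 0.021 -0.004 -0.021]
```

Emit:
{"name": "jog_arm", "arguments": {
  "targets": "10 -20 -12 0 0.7 -2.1 -1;0 -8 -15 0 0 0 -1;0 0 -15 0 0 0 -1;0 0 -8 0 0 0 -1;0 0 -2 0 0 0 -1;0 0 0 0 0 0 -1"
}}

```text
time: 36.68
eef_pos: [0.505, 0.1688, 0.0246]
tcp_rot: [1.0, 0.011, 0.001, -0.001]
contact_force: [-0.5, -0.2, 0.4]
opening: 0.002
```

```bash
python3 corr.py
```

```text
36.68 pos [505.  168.8  24.6] turn [-0.06  0.13 -0.48] F [-0.47 -0.17  0.42] T [-0.009  0.048  0.018]
```

Emit:
{"name": "jog_arm", "arguments": {
  "targets": "5 -6 -5 0 0.1 -0.5 -1;0 -6 0 0 0 0 -1;0 -5 0 0 0 0 -1;0 -3 0 0 0 0 -1;0 0 0 0 0 0 -1"
}}

```text
time: 37.1
eef_pos: [0.5123, 0.1475, 0.0226]
tcp_rot: [1.0, 0.007, 0.003, -0.001]
contact_force: [1.0, -0.4, 1.0]
opening: 0.001
```

```bash
python3 corr.py
```

```text
37.1 pos [512.3 147.5  22.6] turn [-0.08  0.33 -0.02] F [ 0.97 -0.4   0.95] T [ 0.031 -0.006  0.003]
```

Emit:
{"name": "jog_arm", "arguments": {
  "targets": "-1 -2 -2 0 0.3 0 -1;0 -2 0 0 0 0 -1"
}}

```text
time: 37.27
eef_pos: [0.5119, 0.143, 0.0213]
tcp_rot: [1.0, 0.007, 0.001, -0.001]
contact_force: [-0.3, -0.4, 0.1]
opening: 0.001
```

Emit:
{"name": "jog_arm", "arguments": {
  "targets": "0 -2 0 0 0 0 -1"
}}

```text
time: 37.35
eef_pos: [0.512, 0.1408, 0.0214]
tcp_rot: [1.0, 0.007, 0.001, -0.001]
contact_force: [0.0, 0.1, -0.2]
opening: -0.002
```

```bash
python3 corr.py; python3 look.py 18
```

```text
37.35 pos [512.  140.8  21.4] turn [-0.1   0.1   0.02] F [ 0.03  0.07 -0.16] T [ 0.004  0.017 -0.005]
37.35 [0.512  0.1408 0.0214] [ 1.0e+00  6.8e-03  9.0e-04 -8.0e-04] [ 0.03  0.07 -0.16]
```

View pics/scene18.png

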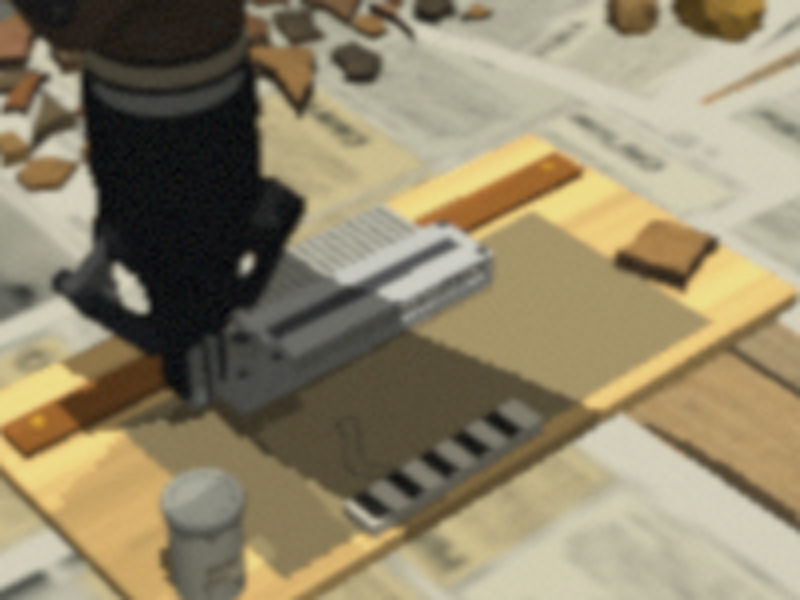

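Emit:
{"name": "jog_arm", "arguments": {
  "targets": "0 -2 0 0 0 0 -1"
}}

```text
time: 37.53
eef_pos: [0.5118, 0.1394, 0.0213]
tcp_rot: [1.0, 0.006, 0.001, -0.002]
contact_force: [0.6, 3.6, -0.3]
opening: 0.005
```

Emit:
{"name": "jog_arm", "arguments": {
  "targets": "0 -2 0 0 0 0 -1"
}}

```text
time: 37.62
eef_pos: [0.5117, 0.1381, 0.0213]
tcp_rot: [1.0, 0.006, 0.001, -0.002]
contact_force: [-0.4, 4.4, 0.3]
opening: 0.002
```

Emit:
{"name": "jog_arm", "arguments": {
  "targets": "0 -2 0 0 0 0 -1"
}}

```text
time: 37.7
eef_pos: [0.5117, 0.1367, 0.0213]
tcp_rot: [1.0, 0.006, 0.001, -0.003]
contact_force: [-0.6, 3.7, -0.2]
opening: -0.005
```

```bash
python3 corr.py; python3 look.py 19
```

```text
37.7 pos [511.7 136.7  21.3] turn [-0.35  0.1   0.12] F [-0.64  3.68 -0.22] T [ 0.667  0.045 -0.012]
37.7 [0.5117 0.1367 0.0213] [ 1.0e+00  5.9e-03  9.0e-04 -3.1e-03] [-0.64  3.68 -0.22]
```

View pics/scene19.png

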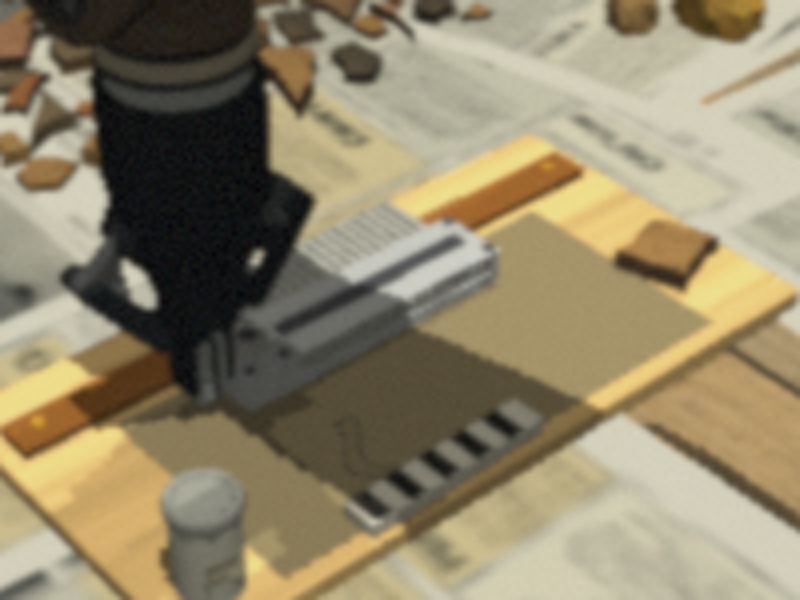

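Emit:
{"name": "jog_arm", "arguments": {
  "targets": "0 -2 0 -0.3 0 0.1 -1;0 -2 0 0 0 0 -1;0 -2 0 0 0 0 -1"
}}

```text
time: 38.05
eef_pos: [0.5114, 0.1309, 0.0212]
tcp_rot: [1.0, 0.007, 0.001, -0.0]
contact_force: [-0.3, 5.0, 0.4]
opening: 0.001
```

```bash
python3 corr.py; python3 look.py 20
```

```text
38.05 pos [511.4 130.9  21.2] turn [-0.05  0.08 -0.02] F [-0.3   4.96  0.43] T [ 0.607  0.017 -0.001]
38.05 [0.5114 0.1309 0.0212] [ 1.0e+00  7.1e-03  7.0e-04 -4.0e-04] [-0.3   4.96  0.43]
```

View pics/scene20.png

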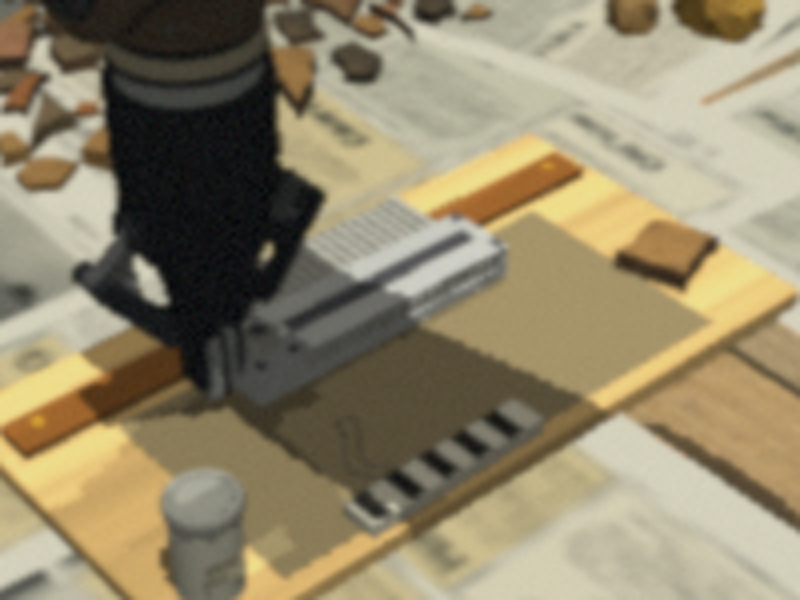

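Emit:
{"name": "jog_arm", "arguments": {
  "targets": "0 6 1 0 0 0 -1;0 10 10 0 0 0 -1;-10 0 30 0 0 0 -1;-30 -10 10 0 0 0 -1;-15 -20 -10 0 0 0 -1;0 -15 -20 0 0 0 -1;0 0 -15 0 0 0 -1;0 0 -8 0 0 0 -1;0 0 0 0 0 0 -1"
}}

```text
time: 38.9
eef_pos: [0.4585, 0.1004, 0.0266]
tcp_rot: [1.0, 0.01, 0.005, 0.005]
contact_force: [-1.4, -0.3, -0.4]
opening: -0.002
```

```bash
python3 corr.py
```

```text
38.9 pos [458.5 100.4  26.6] turn [ 0.58  0.63 -0.38] F [-1.35 -0.34 -0.36] T [0.072 0.04  0.015]
```

Emit:
{"name": "jog_arm", "arguments": {
  "targets": "5 0 -5 0.6 0.6 -0.4 -1;6 0 0 0 0 0 -1;6 0 0 0 0 0 -1;4 0 0 0 0 0 -1;2 0 0 0 0 0 -1;1.5 0 0 0 0 0 -1"
}}

```text
time: 39.4
eef_pos: [0.4836, 0.1019, 0.0239]
tcp_rot: [1.0, 0.009, -0.004, 0.001]
contact_force: [-8.1, -1.6, 5.0]
opening: -0.002
```

```bash
python3 corr.py
```

```text
39.4 pos [483.6 101.9  23.9] turn [ 0.13 -0.43 -0.24] F [-8.14 -1.59  5.02] T [-0.26   1.227 -0.005]
```

Left end is seated. Now the right end.

Emit:
{"name": "jog_arm", "arguments": {
  "targets": "-8 0 1 0 -0.4 -0.2 -1;-8 -10 3 0 0 0 -1;0 -30 0 0 0 0 -1;0 -30 0 0 0 0 -1;0 -30 0 0 0 0 -1;0 -18 0 0 0 0 -1;0 -5 0 0 0 0 -1;0 0 0 0 0 0 -1"
}}

```text
time: 40.07
eef_pos: [0.4679, -0.0238, 0.0314]
tcp_rot: [1.0, 0.01, 0.006, 0.003]
contact_force: [0.3, -0.6, 1.0]
opening: 0.001
```

```bash
python3 corr.py
```

```text
40.07 pos [467.9 -23.8  31.4] turn [ 0.29  0.7  -0.33] F [ 0.26 -0.6   0.99] T [-0.012 -0.017  0.027]
```

Emit:
{"name": "jog_arm", "arguments": {
  "targets": "0 -2 -8 0.3 0.7 -0.3 -1;5 0 -3 0 0 0 -1;5 0 0 0 0 0 -1;3 0 0 0 0 0 -1;2 0 0 0 0 0 -1"
}}

```text
time: 40.48
eef_pos: [0.4838, -0.0226, 0.0189]
tcp_rot: [1.0, 0.008, -0.0, -0.001]
contact_force: [0.3, 0.6, 0.5]
opening: 0.004
```

```bash
python3 corr.py
```

```text
40.48 pos [483.8 -22.6  18.9] turn [-0.09 -0.05 -0.15] F [0.28 0.62 0.49] T [-0.029  0.005  0.027]
```

Emit:
{"name": "jog_arm", "arguments": {
  "targets": "1.5 0 0 0 0 0 -1;1.5 0 0 0 0 0 -1"
}}

```text
time: 40.65
eef_pos: [0.4852, -0.0217, 0.0183]
tcp_rot: [1.0, 0.01, -0.004, -0.001]
contact_force: [-6.8, -2.4, 5.6]
opening: 0.001
```

```bash
python3 corr.py
```

```text
40.65 pos [485.2 -21.7  18.3] turn [-0.08 -0.48 -0.34] F [-6.79 -2.36  5.59] T [-0.489  1.17  -0.014]
```

Both ends are seated at the original contact line. Withdrawing for the final look.

Emit:
{"name": "jog_arm", "arguments": {
  "targets": "-8 0 1 0 0 0 -1;-10 0 10 0 0 0 -1;-5 -10 30 0 0 0 -1;0 -30 30 0 0 0 -1;0 -38 10 0 0 0 -1;0 -38 0 0 0 0 -1;0 -38 0 0 0 0 -1;0 -38 0 0 0 0 -1;0 -38 0 0 0 0 -1;0 0 0 0 0 0 -1"
}}

```text
time: 41.48
eef_pos: [0.4576, -0.2575, 0.1046]
tcp_rot: [1.0, 0.015, -0.001, 0.002]
contact_force: [0.1, -0.5, 0.2]
opening: 0.0
```

```bash
python3 corr.py; python3 look.py 21
python3 - <<'E'
from h import *
p=read_camera("top")
b=cv2.imread("pics/top0.png")[155:205,275:380];a=p["pixels"][155:205,275:380]
cv2.imwrite("pics/cmp3.png",np.vstack([cv2.resize(x,None,fx=6,fy=6,interpolation=cv2.INTER_LANCZOS4) for x in(b,a)]))
q=read_camera("scene");cv2.imwrite("pics/scene22.png",cv2.resize(q["pixels"][190:300,260:410],None,fx=5.3,fy=5.3,interpolation=cv2.INTER_LANCZOS4))
E
```

```text
41.48 pos [ 457.6 -257.5  104.6] turn [ 0.24 -0.08 -0.91] F [ 0.1  -0.46  0.18] T [-0.032  0.004  0.021]
41.48 [ 0.4576 -0.2575  0.1046] [ 9.999e-01  1.500e-02 -7.000e-04  2.100e-03] [ 0.1  -0.46  0.18]
```

View pics/cmp3.png

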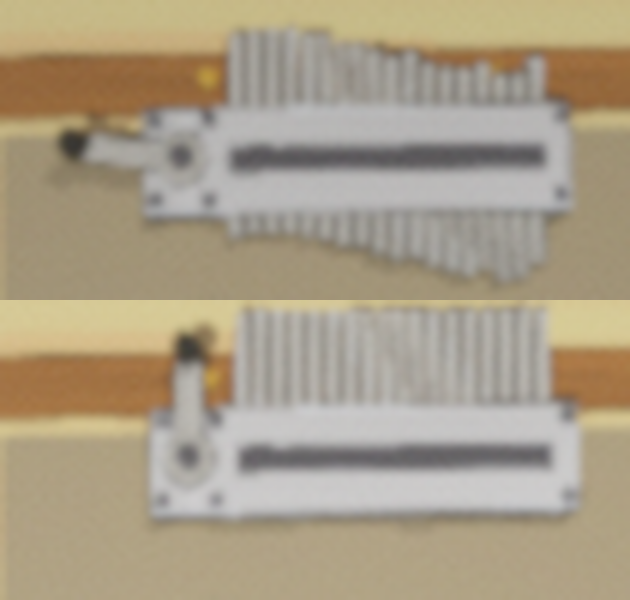

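View pics/scene22.png

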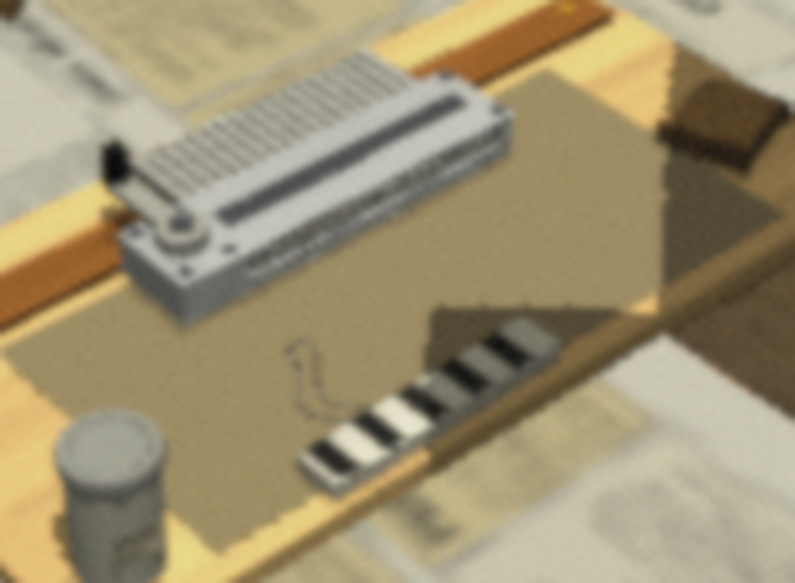

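View pics/top21.png

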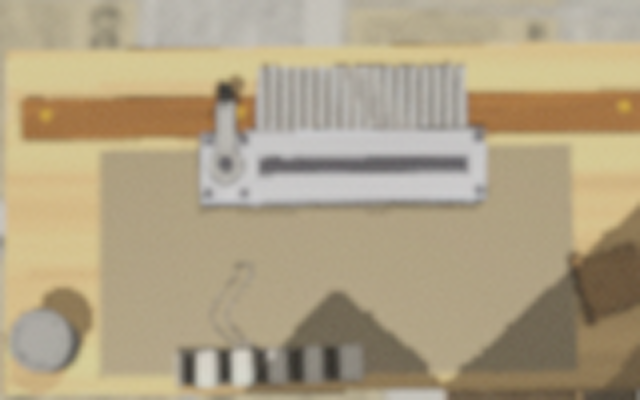

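Run:
```python
from h import *
p=read_camera("top")
k=ray(p,(187/6+274.6,(345-300)/6+154.6),.0525);v=ray(p,(188/6+274.6,(456-300)/6+154.6),.039)
d=(k-v)[:2];print(k,v,np.hypot(*d),"lever rad rel comb",np.pi/2-np.arctan2(d[1],d[0])+np.radians(.8))
q=read_camera("scene");
k=ray(q,(116/5.3+259.6,150/5.3+189.6),.0525);v=ray(q,(181/5.3+259.6,224/5.3+189.6),.039);d=(k-v)[:2];print(k,v,np.hypot(*d),np.pi/2-np.arctan2(d[1],d[0])+np.radians(.8))
```

```text
[0.55233706 0.10320228 0.0525    ] [0.51330529 0.10331252 0.039     ] 0.03903192073205042 lever rad rel comb 1.5875834400274333
[0.55150812 0.10348401 0.0525    ] [0.51514451 0.101413   0.039     ] 0.036422530138928946 1.5278675622313085
```

The lever measures 1.59 rad from the top camera and 1.53 rad from the scene camera, which fits the 1.57 stop. Handing in.

```bash
python3 -c "
from plant import *
print(sign_off(), get_state()['time'])"
```

```text
the job is handed in; nothing more can be done
the job is handed in; nothing more can be done
```

The job is handed in at about 41.6 s of the 54 s allowed, with all 18 teeth pushed in, the lever swung back and the comb against its batten. The comb did slip off the batten along the way, and it now lies about 2–3 mm to the right of where it started.

- **Teeth:** I used the shut fingertips only and pushed at about 7–11 N. The first pass left two teeth slightly out, so I pushed those again. Both cameras then showed straight tooth lines front and back before I touched the lever.
- **Lever:** The first sideways push jammed on knob friction. It dragged the comb about 5 mm to the right and pulled its left end about 5 mm off the batten. I reseated that end, then pushed the knob gently along its arc until it met the hard stop (about 4 N with almost no movement). The last readings were 1.59 rad from the top camera and 1.53 rad from the scene camera, against 1.57 for locked.
- **Comb position:** With the lever at its stop, the comb was about 5 mm right of its start and its right end was off the batten. Pushing it back along its length, I overshot about 8 mm to the left, then nudged it right again. At the end both ends touched at the same line as in the tooth pushes (483.6 mm at the left end, 485.2 mm at the right).
- **Other things on the board:** The sherd, canister and scale bar look unmoved in the final pictures. I compared these by eye and did not measure them again at the end.

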